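# Stack the parts rack with the loaded tin at the bottom

### The arm

A 7-joint arm with a two-finger parallel gripper is mounted at the origin on the work surface. World frame = base frame: x ahead of the robot, y to its left, z up, the work surface at z = 0. Lengths are in m, angles in rad, forces in N, time in s.
With the tool pointing down it reaches from about 0.425 to 0.875 m from the base axis. Payload 4.7 kg.
Tool frame: the origin (TCP) lies on the centre line of the jaws, within the pads' length; the fingertips stand 14 mm ahead of it and the grasp point (between the pads) lies 5 mm behind it; z points along the fingers, y is the direction in which the jaws open and shut (so a half turn about z gives the same grasp; the last joint's range is limited). The gripper opens to 87 mm and grips with 3 to 60 N. Pads are 19 mm wide; open, the fingers measure 117 mm over their backs; the gripper's body (75 mm by 190 mm) begins 51 mm behind the grasp point.
Start: joints at [1.188, 0.321, -0.07, 1.45, 0.023, 1.371, -0.057], TCP at [0.251, -0.6, 0.237] pointing down, gripper open.
Joint ranges: [-2.86, 2.86], [-0.3, 2.09], [-1.38, 1.24], [0.06, 2.45], [-1.56, 4.7], [0.09, 2.05], [-2.69, 2.69]. Speed limits (rad/s): [2.57, 2.57, 3.14, 3.14, 3.14, 3.14, 3.14].

### API

Orientations are given as a rotation vector (axis times angle).
In Python, from bench import ctrl gives the robot as it stands. The module is installed in compiled form; this text tells all that it offers.
- The arm moves only by the tool step_arm, never from a script. Its argument "plan" is a list of rows, each a list of 3 entries, a list of its own where there are three numbers: the turn, a rotation vector about the tool's x, y, z in rad, then the shift along the tool's x, y, z in m, then the closure in counts, from 0 (fully open) to 255 (shut). In form: [[[rx, ry, rz], [x, y, z], hand], ...]. A call has exactly 10 rows; each row is the pose to reach, as a shift and turn from the pose commanded when the call began, along the tool's axes at that moment; what a row does not reach only later rows make up. A row lasts 1/8 s, in which the tool goes at most 62.5 mm and 10.7 degrees, less where a joint would pass 70% of its speed; a pose out of reach is approached as far as the arm can. A call with a gripper value outside its range is refused whole. The fingers move at their own pace and stop on an object; "squeeze" is the grip in N (left out, the last holds). Time passes only in rows, so rows that repeat a pose let the fingers close, or fill a call up. It gives the time, the measured TCP pose, the force and the opening at its end, in the units of the state.
- ctrl.get_state(): the state, without advancing time (a new reading comes with each control period).
- ctrl.get_image(name): name is "scene" or "side" or "wrist"; returns the picture (420x560x3 uint8, red, green, blue); there is no depth.
- ctrl.calibration(name): a dict with "fov_y" (degrees; the focal length in pixels is half the picture's height over the tangent of half this angle, whatever the lens; pixels are square), "cx", "cy" (the principal point, pixels), "rvec" (rotation vector, rad) and "tvec" (3), from world to camera coordinates, as OpenCV has them. Camera axes: x right, y down, z forward; pixel columns grow to the right and rows downward; lengths in m; the calibration is good to about 2 mm. The wrist camera is an equidistant fisheye: a pixel r from the principal point sees the ray r / f radians off the axis. A picture is of the moment at which its call begins: read the wrist's pose just before it. calibration takes no time and is no camera call; for the wrist camera it gives the pose at the moment of the call.
- ctrl.close_job(): hands the job in, once; it reports no verdict.
Trained networks look in the newest picture that a camera, given by its name, has taken for a name from the list of things; names that differ only in an ending like _2 or _b are one class to them, and where a whole thing is asked for, a point or a joint stands for the part that bears it (a point fixed in the world has none). Each returns a list of dicts, best first, with "score" (0 to 1); they miss things now and then, are a little off and sometimes report something else, mostly with a low value. They report only what shows in the picture. A call takes as long as a camera call. They do not tell look-alikes from the thing itself.
- ctrl.cut_out(camera, label): "pixels" (420x560 bool, what is visible of it) and "rect" ([left, top, width, height] in pixels, round what is visible of it).
The state is a dict: "time": time; "joint_positions": joint angles; "qd": joint speeds; "joint_torque": joint torques, N m; "position": TCP position; "tool_rot": TCP orientation; "ft_force": force on the tool from outside, world axes, zero at the start; "torque": the same for the moment, N m; "grip_width": opening from 0.0 (shut) to 1.0 (fully open).
Only numpy, scipy, OpenCV 4.12 (cv2) and the standard library are available. Lean on these libraries where they do the work, as an engineer would, in place of code of your own. Each camera call takes 0.05 s, during which the arm holds its last target.

### The job

Find which of the three look-alike tins is the loaded one by lifting them, and stand it in the middle of the lower frame under the shelf, leaving the two light tins standing on the bench. Then lift the upper frame and lower it onto the lower frame so that all four corner posts go fully home in their sockets before you let go. Do not force it, do not tip any tin over, and leave the glue bottle, offcut, tape measure and sanding block where they are.

Things in the scene. Friction and masses are not known exactly. Their poses are not given: they have to be found in the camera images.
- tin_a: closed square aluminium parts tin, 54 x 54 x 55 mm tall, with a round black knob 22 mm across and 30 mm tall on the middle of its lid (top 85 mm above the underside). The three tins look the same: one, it cannot be seen which, is loaded (0.5 to 0.75 kg in all), the others are nearly empty (0.15 kg). Origin: centre of its underside, z up
- tin_b: closed square aluminium parts tin, 54 x 54 x 55 mm tall, with a round black knob 22 mm across and 30 mm tall on the middle of its lid (top 85 mm above the underside). The three tins look the same: one, it cannot be seen which, is loaded (0.5 to 0.75 kg in all), the others are nearly empty (0.15 kg). Origin: centre of its underside, z up
- tin_c: closed square aluminium parts tin, 54 x 54 x 55 mm tall, with a round black knob 22 mm across and 30 mm tall on the middle of its lid (top 85 mm above the underside). The three tins look the same: one, it cannot be seen which, is loaded (0.5 to 0.75 kg in all), the others are nearly empty (0.15 kg). Origin: centre of its underside, z up
- lower_frame: lower frame of the stacking rack, fixed to the bench: dark wooden floor 156 (x) x 176 (y) x 10 mm, four square steel corner sockets 25 mm outside, centred at x +-60, y +-70 mm, and between them low rails, 22 mm above the bench, at y +-70; the middle is free. Origin: centre of its underside, on the bench; z up, x away from the robot, across below the shelf
- socket (a point): centre of the mouth of the lower frame's socket at x +60, y +70 mm, 40 mm above the bench. All four sockets are alike: 17 mm square inside, 30 mm deep, their floor 10 mm above the bench. Axes as the lower frame
- shelf: fixed narrow wooden shelf over the lower frame: board 70 (x) x 440 (y) x 18 mm, underside 350 mm above the bench, from 30 mm in front (-x) of the origin to 40 mm behind; jars on it reach 415 mm. Two 30 mm square posts at x +20, y +-200 mm. It blocks a vertical tool over the frame's middle; one leaning back towards the robot by 30 to 40 degrees fits below. Origin and axes: the lower frame's
- upper_frame: loose upper frame, 0.45 to 0.65 kg, standing on four 14 mm square steel corner posts (foot tips 11 mm square, 3 mm high) centred at x +-60, y +-70 mm, 110 mm long below a dark wooden deck 142 (x) x 162 (y) x 10 mm. Origin: midway between the feet, at their lower ends; z up. Fits either way round; seated, its origin is 10 mm above the lower frame's, axes aligned, 1.5 mm play each side of a post
- fin (a point): centre of the upper frame's handle, an upright wooden fin on the middle of the deck (deck top 120 mm above the feet): 40 mm long along x, 14 mm thick in y, top 165 mm above the feet, this point 142 mm above them, straight above the centre of mass. Steel strips along y at the deck's two x edges reach 130 mm. Axes as the upper frame
- glue: bystander: white glue bottle, 48 mm across, 130 mm tall, standing. Origin: centre of its underside
- offcut: bystander: wood offcut 100 x 35 x 30 mm. Origin: centre of its underside
- tape: bystander: grey tape measure 60 x 35 x 55 mm. Origin: centre of its underside
- sander: bystander: cork sanding block with wooden grip, 90 x 60 x 45 mm. Origin: centre of its underside
Not all that is in view belongs to the job. What is shaped like the tin_c but green or pink is not meant.

How it is judged:
On the way, in this order (a step that is already met when the one before it is completed fails the run):
1. the loaded tin stands in the lower frame, released (((contact force between tin_a and lower_frame above 3.2 N and horizontal distance between tin_a and lower_frame below 0.03 m and angle between tin_a's own z axis and vertical below 0.1 rad and contact force between the fingers and tin_a below 0.1 N and linear speed of tin_a below 0.02 m/s) or (contact force between tin_b and lower_frame above 3.2 N and horizontal distance between tin_b and lower_frame below 0.03 m and angle between tin_b's own z axis and vertical below 0.1 rad and contact force between the fingers and tin_b below 0.1 N and linear speed of tin_b below 0.02 m/s) or (contact force between tin_c and lower_frame above 3.2 N and horizontal distance between tin_c and lower_frame below 0.03 m and angle between tin_c's own z axis and vertical below 0.1 rad and contact force between the fingers and tin_c below 0.1 N and linear speed of tin_c below 0.02 m/s))), for 0.2 s.
2. the upper frame is lifted clear of the bench (height (world z) of upper_frame above 0.042 m and contact force between the fingers and upper_frame above 0.5 N), for 0.2 s.
3. all four posts are in their sockets, nearly or fully home, with the frame still held (z of upper_frame in the frame of lower_frame below 0.018 m and horizontal distance between upper_frame and lower_frame below 0.006 m and contact force between the fingers and upper_frame above 0.5 N), for 0.1 s.
At the end, for the whole second after the job is handed in: The upper frame sits released and still on the lower frame, all posts home (within 4 mm of fully down, 5 mm sideways, level); the loaded tin stands within 30 mm of the lower frame's middle; both light tins stand upright on the bench, over 90 mm from that middle (z of upper_frame in the frame of lower_frame below 0.014 m and horizontal distance between upper_frame and lower_frame below 0.005 m and angle between the x axis of upper_frame and the x axis of lower_frame, either way round below 0.06 rad and angle between upper_frame's own z axis and vertical below 0.04 rad and linear speed of upper_frame below 0.02 m/s and contact force between the fingers and upper_frame below 0.1 N and ((contact force between tin_a and lower_frame above 3.2 N and horizontal distance between tin_a and lower_frame below 0.03 m and angle between each of tin_a, tin_b, tin_c's own z axis and vertical below 0.1 rad and height (world z) of each of tin_b, tin_c below 0.006 m and horizontal distance between each of tin_b, tin_c and lower_frame above 0.09 m) or (contact force between tin_b and lower_frame above 3.2 N and horizontal distance between tin_b and lower_frame below 0.03 m and angle between each of tin_b, tin_a, tin_c's own z axis and vertical below 0.1 rad and height (world z) of each of tin_a, tin_c below 0.006 m and horizontal distance between each of tin_a, tin_c and lower_frame above 0.09 m) or (contact force between tin_c and lower_frame above 3.2 N and horizontal distance between tin_c and lower_frame below 0.03 m and angle between each of tin_c, tin_a, tin_b's own z axis and vertical below 0.1 rad and height (world z) of each of tin_a, tin_b below 0.006 m and horizontal distance between each of tin_a, tin_b and lower_frame above 0.09 m))); the robot touches nothing.
It fails at once if the upper frame is pressed on the lower frame with more than 45 N (contact force between upper_frame and lower_frame above 45 N).
It fails at once if a tin is tipped over (angle between any of tin_a, tin_b, tin_c's own z axis and vertical above 0.9 rad).
It fails at once if the glue bottle, offcut, tape measure or sanding block is moved more than 30 mm (distance of any of glue, offcut, tape, sander from where it was at the start of the episode above 0.03 m).
It also fails if it takes over 72 s, if anything falls off the work surface, if the arm or the gripper's body presses on something with over 40 N, if the wrist force passes 120 N, or if a joint passes its speed limit or range.

## Working session

There is one attempt and no reset: what is moved stays moved. The work goes in short steps, Python scripts to look and compute and a tool call to move; the robot and the scene stay as the last step left them, time stands still between calls to the robot, and variables do not carry over. Pictures are saved under pics/ and viewed, and the job is handed in when it is done.

Besides the shell and the picture viewer there is one more tool, called after ">>>" as name(argument=value, ...) on one line, values as JSON. step_arm: Moves the arm, as the interface text tells. Its arguments: {"type":"object","properties":{"plan":{"type":"array"},"squeeze":{"type":"number"}},"required":["plan"]}

```bash
ls; mkdir -p pics
python3 - <<'E'
from bench import ctrl
import cv2
s=ctrl.get_state(); print(s)
for n in ["scene","side","wrist"]:
    c=ctrl.calibration(n); print(n,c)
    cv2.imwrite(f"pics/{n}0.png",ctrl.get_image(n)[:,:,::-1])
E
```

```text
pics
{'time': 0.0, 'joint_positions': array([ 1.18811087,  0.32186398, -0.07007439,  1.45167972,  0.02260602,
        1.37087046, -0.05691443]), 'qd': array([ 3.41235194e-04,  6.29080549e-05, -1.61059039e-03, -3.04922622e-04,
        1.35037202e-03,  1.08843301e-04,  1.38653395e-03]), 'joint_torque': array([-3.02954122e-04, -4.91285312e+01, -4.03875746e-01, -3.12535608e+01,
       -6.38591498e-02,  4.36806958e-02,  1.69615137e-04]), 'position': array([ 0.25092677, -0.59900963,  0.23543248]), 'tool_rot': array([-3.07803560e+00, -6.18812069e-01,  8.00237441e-04]), 'ft_force': array([-0.31704389, -0.17402205,  0.32418051]), 'torque': array([-0.03231605, -0.00236111, -0.00902858]), 'grip_width': 0.9998080945661871}
scene {'fov_y': 43.547850027567975, 'cx': 283.84743653055506, 'cy': 212.56687437100868, 'rvec': array([ 2.27200426,  1.19289769, -0.39457477]), 'tvec': array([-0.32654336, -0.30068083,  1.64699023])}
side {'fov_y': 56.82500581426782, 'cx': 276.79246898990505, 'cy': 209.63450505291587, 'rvec': array([ 0.74952393, -2.68694172,  1.00611217]), 'tvec': array([0.48172867, 0.27406477, 0.95099116])}
wrist {'fov_y': 65.70646984690485, 'cx': 279.754520331962, 'cy': 206.78145732641363, 'rvec': array([-2.42829379,  1.6163331 ,  0.21599881]), 'tvec': array([-0.64965754, -0.03070704,  0.39057968])}
```

View pics/scene0.png

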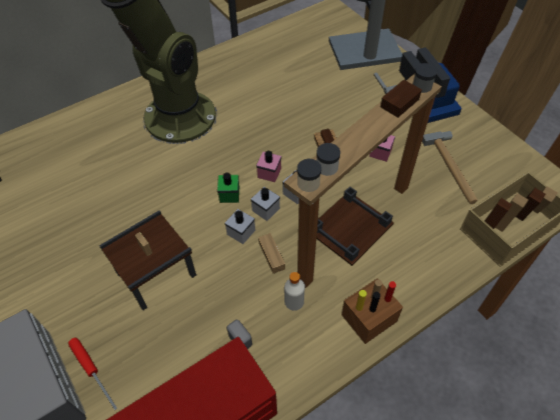

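View pics/side0.png

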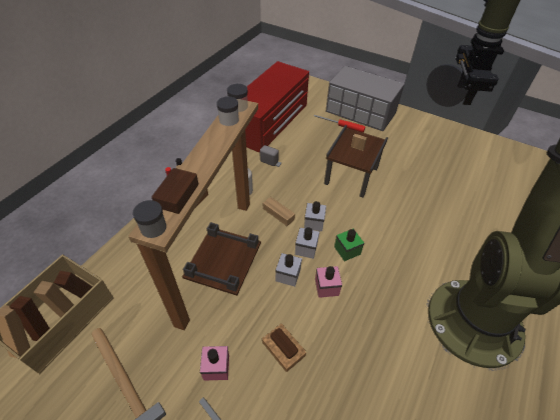

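View pics/wrist0.png

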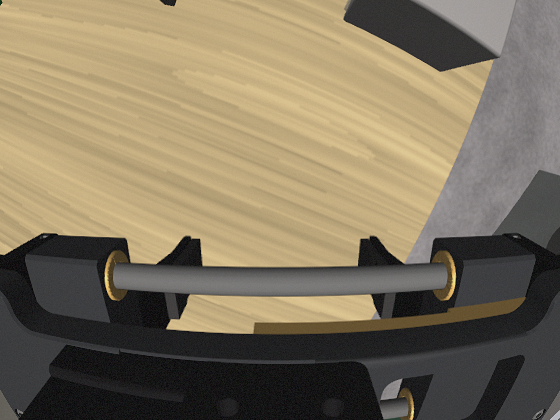

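```bash
cat > h.py <<'E'
import numpy as np, cv2
from scipy.spatial.transform import Rotation as R
from bench import ctrl
def cal(n):
    c=ctrl.calibration(n); f=210/np.tan(np.radians(c['fov_y'])/2)
    return dict(f=f,cx=c['cx'],cy=c['cy'],Rm=R.from_rotvec(c['rvec']).as_matrix(),t=np.array(c['tvec']),fish=(n=='wrist'))
def proj(c,P):
    q=np.atleast_2d(P)@c['Rm'].T+c['t']
    if c['fish']:
        r=np.hypot(q[:,0],q[:,1]); th=np.arctan2(r,q[:,2]); k=c['f']*th/np.maximum(r,1e-9)
        return np.c_[c['cx']+k*q[:,0],c['cy']+k*q[:,1]]
    return np.c_[c['cx']+c['f']*q[:,0]/q[:,2],c['cy']+c['f']*q[:,1]/q[:,2]]
def ray(c,u,v):
    x=(u-c['cx'])/c['f'];y=(v-c['cy'])/c['f']
    if c['fish']:
        th=np.hypot(x,y); d=np.array([x*np.sin(th)/th,y*np.sin(th)/th,np.cos(th)])
    else: d=np.array([x,y,1.])
    d=c['Rm'].T@d; return -c['Rm'].T@c['t'], d/np.linalg.norm(d)
def onz(c,u,v,z):
    o,d=ray(c,u,v); return o+d*(z-o[2])/d[2]
def tri(obs):
    A=0;b=0
    for c,u,v in obs:
        o,d=ray(c,u,v);M=np.eye(3)-np.outer(d,d);A=A+M;b=b+M@o
    p=np.linalg.solve(A,b)
    return p,[np.linalg.norm((np.eye(3)-np.outer(*(ray(c,u,v)[1],)*2))@(p-ray(c,u,v)[0])) for c,u,v in obs]
E
python3 - <<'E'
from h import *
import pickle
out={}
for n in ["scene","side"]:
    im=ctrl.get_image(n)[:,:,::-1].copy(); ov=im.copy()
    for i,l in enumerate(["tin_a","lower_frame","upper_frame","glue","offcut","tape","sander","fin","shelf"]):
        for d in ctrl.cut_out(n,l):
            out.setdefault((n,l),[]).append(d)
            print(n,l,round(d['score'],2),d['rect'],d['pixels'].sum(), np.round(np.argwhere(d['pixels']).mean(0)[::-1],1))
pickle.dump(out,open('m0.pkl','wb'))
print(ctrl.get_state()['time'])
E
```

```text
scene tin_a 0.91 [215.9, 175.5, 25.5, 24.9] 617 [227.4 188. ]
scene tin_a 0.86 [252.3, 186.8, 25.3, 31.9] 682 [265.  203.3]
scene tin_a 0.86 [368.6, 135.5, 26.6, 26.3] 321 [382.6 149.5]
scene tin_a 0.77 [225.4, 209.2, 31.6, 35.5] 742 [239.9 225.9]
scene tin_a 0.6 [256.5, 149.6, 23.8, 31.2] 600 [267.9 166.4]
scene tin_a 0.55 [283.8, 186.3, 16.6, 16.2] 107 [290.2 195.4]
scene tin_a 0.18 [283.8, 267.4, 19.8, 41.0] 673 [293.5 291.3]
scene lower_frame 0.81 [319.5, 189.5, 72.6, 72.8] 3281 [351.5 226.2]
scene upper_frame 0.65 [96.7, 207.8, 98.8, 101.4] 4328 [146.1 252.2]
scene glue 0.7 [285.2, 271.5, 18.5, 38.9] 603 [293.9 292.2]
scene offcut 0.97 [256.0, 232.3, 32.3, 40.2] 609 [271.2 252.7]
scene offcut 0.15 [282.4, 186.4, 18.7, 17.1] 104 [290.5 195.7]
scene tape 0.83 [227.5, 318.0, 25.7, 32.8] 402 [238.8 332.3]
scene sander 0.58 [314.2, 133.0, 23.9, 12.7] 245 [324.4 136.4]
scene fin 0.98 [97.6, 208.6, 98.6, 103.1] 4347 [146.2 252.6]
scene shelf 0.74 [284.2, 59.4, 156.1, 228.8] 9215 [361.2 153.9]
side tin_a 0.96 [332.7, 231.9, 30.1, 28.0] 642 [348.4 244. ]
side tin_a 0.69 [315.3, 265.4, 24.4, 31.9] 686 [327.9 281.3]
side tin_a 0.61 [294.5, 228.9, 25.4, 26.3] 569 [306.2 242.5]
side tin_a 0.6 [275.8, 253.7, 28.2, 34.5] 673 [287.4 268.9]
side tin_a 0.57 [199.5, 344.0, 27.8, 35.7] 923 [214.3 362.3]
side upper_frame 0.59 [324.5, 125.2, 63.9, 69.0] 2008 [355.6 152.9]
side glue 0.64 [244.9, 174.2, 5.4, 23.4] 96 [249.8 181.3]
side offcut 0.91 [261.1, 197.3, 31.6, 28.5] 469 [278.3 210.6]
side offcut 0.49 [133.1, 83.5, 123.6, 246.7] 9853 [192.5 193.4]
side tape 0.87 [260.1, 144.4, 21.9, 20.9] 329 [269.2 155.1]
side sander 0.81 [261.5, 324.1, 44.2, 44.1] 1108 [283.4 346.8]
side fin 0.67 [320.8, 128.3, 65.8, 67.8] 2047 [355.2 153.3]
side shelf 0.94 [130.9, 85.5, 127.3, 243.0] 9533 [192.  193.9]
1.15
```

Run:
```python
import cv2
a=cv2.imread('pics/scene0.png')[130:340,80:400]; b=cv2.imread('pics/side0.png')[100:390,170:400]
cv2.imwrite('pics/c1.png',cv2.resize(a,None,fx=2.5,fy=2.5,interpolation=cv2.INTER_CUBIC))
cv2.imwrite('pics/c2.png',cv2.resize(b,None,fx=2.05,fy=2.05,interpolation=cv2.INTER_CUBIC))
```

```text
(no output)
```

View pics/c1.png

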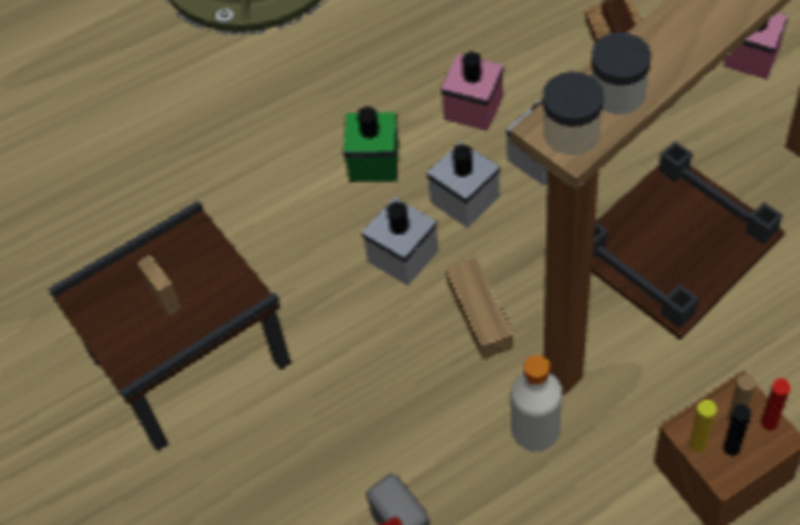

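View pics/c2.png

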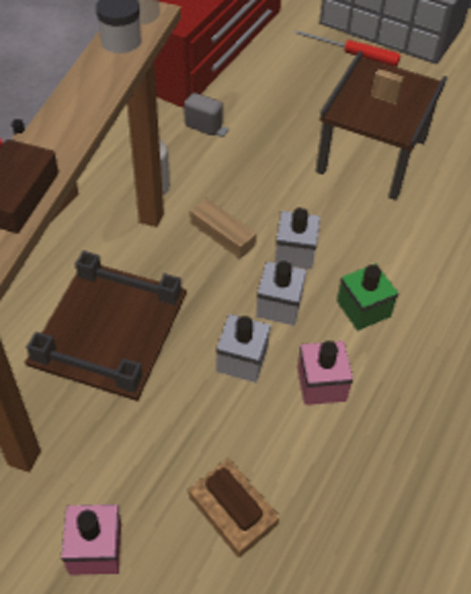

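Run:
```python
from h import *
cs,cd=cal('scene'),cal('side')
def S(x,y): return (cs,80+x/2.5-.3,130+y/2.5-.3)
def D(x,y): return (cd,170+x/2.05-.3,100+y/2.05-.3)
for n,a in dict(tin1_top=[S(398,206),D(300,213)],tin2_top=[S(463,150),D(283,265)]).items():
    print(n,tri(a))
print('tin3',onz(*D(244,320),.085), 'tin1',onz(*D(300,213),.085),onz(*S(398,206),.085),'tin2',onz(*D(283,265),.085),onz(*S(463,150),.085))
print('fintop',tri([S(149,260),D(389,74)]))
# sockets: scene tops
for n,a in dict(s1=[S(676,155),D(38,341)],s2=[S(764,218),D(87,259)],s3=[S(680,297),D(170,283)],).items(): print(n,tri(a))
print('s4',onz(*D(129,370),.04))
for q in [(38,341),(87,259),(170,283),(129,370)]: print(onz(*D(*q),.04))
for q in [(353,56),(444,80),(408,142),(325,118)]: print('uf side',onz(*D(*q),.13))
for q in [(197,206),(273,299),(128,388),(52,291)]: print('uf scene',onz(*S(*q),.13))
for q in [(201,205),(277,299),(128,391),(52,291)]: pass
for n,c,u,v in [('sander',cd,283,347),('offcut',cd,278,210),('tape',cd,269,155),('green',cd,348,244),('pink',cd,328,281),('glue',cs,293,300),('tape',cs,238,332),('offcut',cs,271,252)]: print(n,onz(c,u,v,.02))
```

```text
tin1_top (array([ 0.47766031, -0.06877859,  0.08793066]), [np.float64(0.0009235521864860594), np.float64(0.0009235521864861413)])
tin2_top (array([0.45537608, 0.02351592, 0.08885648]), [np.float64(0.0013581047156035959), np.float64(0.0013581047156034625)])
tin3 [0.45637252 0.11957253 0.085     ] tin1 [ 0.47805288 -0.07204622  0.085     ] [ 0.47657515 -0.06736509  0.085     ] tin2 [0.45566264 0.01959709 0.085     ] [0.45397168 0.02579448 0.085     ]
fintop (array([ 0.46047419, -0.30892094,  0.17214952]), [np.float64(0.0034169073535367587), np.float64(0.00341690735353673)])
s1 (array([0.61668325, 0.23927594, 0.08682184]), [np.float64(0.047792558976360755), np.float64(0.04779255897636077)])
s2 (array([0.68625407, 0.18308243, 0.11554623]), [np.float64(0.035182369497410056), np.float64(0.0351823694974099)])
s3 (array([0.64277874, 0.10434953, 0.00067003]), [np.float64(0.05489612392104605), np.float64(0.054896123921046175)])
s4 [0.55389442 0.22924114 0.04      ]
[0.6753791  0.25445376 0.04      ]
[0.70271216 0.1172291  0.04      ]
[0.58379863 0.09234155 0.04      ]
[0.55389442 0.22924114 0.04      ]
uf side [ 0.54259834 -0.37021414  0.13      ]
uf side [ 0.40037583 -0.38908541  0.13      ]
uf side [ 0.39489493 -0.2321741   0.13      ]
uf side [ 0.51615639 -0.21647716  0.13      ]
uf scene [ 0.39516187 -0.24131824  0.13      ]
uf scene [ 0.53047065 -0.23129922  0.13      ]
uf scene [ 0.53887831 -0.38032564  0.13      ]
uf scene [ 0.40604604 -0.39549754  0.13      ]
sander [0.36371968 0.30322245 0.02      ]
offcut [ 0.58461241 -0.04490222  0.02      ]
tape [ 0.7366398  -0.24030829  0.02      ]
green [ 0.3555342  -0.03932328  0.02      ]
pink [0.3514852  0.09506364 0.02      ]
glue [ 0.72764018 -0.07639308  0.02      ]
tape [ 0.72197433 -0.22660649  0.02      ]
offcut [ 0.58643553 -0.04546515  0.02      ]
```

```bash
cat >> h.py <<'E'
def pose():
    s=ctrl.get_state(); return R.from_rotvec(s['tool_rot']).as_matrix(), np.array(s['position'])
def fr(az,lean=0,flip=1):
    """tool orientation: z down, lean: handle leans back (towards -az dir); x along az horizontally"""
    z=np.array([np.cos(az)*np.sin(lean),np.sin(az)*np.sin(lean),-np.cos(lean)])
    y=-flip*np.array([-np.sin(az),np.cos(az),0]); x=np.cross(y,z); return np.c_[x,y,z]
def rel(Rt,pt,R0,p0):
    """turn and shift in tool axes"""
    return R.from_matrix(R0.T@Rt).as_rotvec(), R0.T@(np.array(pt)-p0)
E
python3 - <<'E'
from h import *
c=cal('wrist'); R0,p0=pose()
cw=-c['Rm'].T@c['t']
print('tool R',R0.round(3)); print('cam pos in tool',R0.T@(cw-p0)); print('cam axes in tool',(R0.T@c['Rm'].T).round(3)); print(c['f'])
for az,l in [(0,0),(0,35)]:
    print(rel(fr(az,np.radians(l)),[0.45,-.05,.3],R0,p0))
E
```

```text
tool R [[ 0.922  0.386 -0.   ]
 [ 0.386 -0.922 -0.   ]
 [-0.     0.    -1.   ]]
cam pos in tool [ 0.07100993  0.00088046 -0.14805146]
cam axes in tool [[-0.001 -0.966 -0.259]
 [ 1.    -0.001 -0.001]
 [ 0.001 -0.259  0.966]]
325.19226210127806
(array([8.66733912e-05, 2.68982943e-05, 3.96773182e-01]), array([ 0.39575811, -0.42999132, -0.06346249]))
(array([-0.12108354,  0.60275678,  0.38432064]), array([ 0.39575811, -0.42999132, -0.06346249]))
```

```bash
cat >> h.py <<'E'
def go(Rt,pt):
    R0,p0=pose(); a,b=rel(Rt,pt,R0,p0); print('turn',a.round(4),'shift',b.round(4));
E
python3 - <<'E'
from h import *
go(fr(1.77,0),[.46,-.34,.40])
E
```

```text
turn [ 0.0000e+00  1.0000e-04 -1.3732e+00] shift [ 0.2929 -0.1586 -0.1634]
```

>>> step_arm(plan=[[[0, 0, -0.17], [0.04, -0.02, -0.02], 0], [[0, 0, -0.34], [0.08, -0.04, -0.05], 0], [[0, 0, -0.51], [0.12, -0.06, -0.08], 0], [[0, 0, -0.68], [0.16, -0.08, -0.11], 0], [[0, 0, -0.85], [0.2, -0.11, -0.13], 0], [[0, 0, -1.02], [0.24, -0.13, -0.15], 0], [[0, 0, -1.19], [0.27, -0.15, -0.16], 0], [[0, 0, -1.36], [0.293, -0.159, -0.163], 0], [[0, 0, -1.373], [0.293, -0.159, -0.163], 0], [[0, 0, -1.373], [0.293, -0.159, -0.163], 0]], squeeze=30)

```text
time: 2.4
position: [0.4589, -0.341, 0.3992]
tool_rot: [-1.995, -2.426, 0.002]
ft_force: [0.3, -0.4, -1.3]
grip_width: 1.002
```

Run:
```python
from h import *
import pickle
c=cal('wrist'); im=ctrl.get_image('wrist')[:,:,::-1]; cv2.imwrite('pics/w1.png',im); pickle.dump(c,open('w1.pkl','wb'))
s=ctrl.get_state();print(s['position'],s['tool_rot'],s['joint_positions'].round(2),s['ft_force'])
```

```text
[ 0.45863907 -0.34124981  0.39910484] [-1.99521627e+00 -2.42571918e+00  1.66013170e-03] [ 0.94  0.15 -0.4   1.35  0.06  1.65  0.74] [-0.94400748  0.21287364  0.47087718]
```

View pics/w1.png

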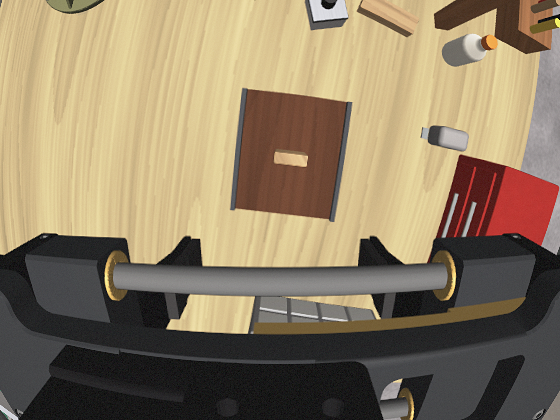

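Run:
```python
import cv2
a=cv2.imread('pics/w1.png')[75:235,215:375]
cv2.imwrite('pics/w1c.png',cv2.resize(a,None,fx=3.7,fy=3.7,interpolation=cv2.INTER_CUBIC))
```

```text
(no output)
```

View pics/w1c.png

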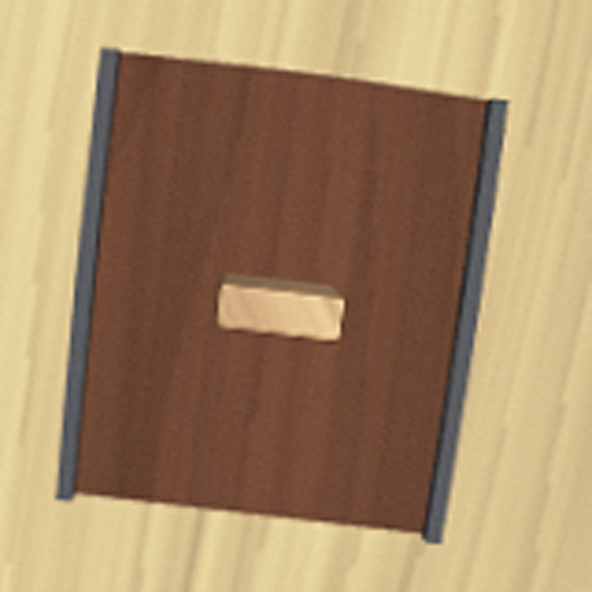

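Run:
```python
from h import *
import pickle
from scipy.optimize import least_squares
c=pickle.load(open('w1.pkl','rb'))
K=lambda x,y:np.array([215+(x+.5)/3.7-.5,75+(y+.5)/3.7-.5])
obs=np.array([K(102,48),K(508,100),K(440,543),K(57,499),K(219,283),K(344,297),K(340,340),K(219,328)])
# image up=+tool x = +y world-ish; right = tool y: +x world
M=np.array([[-71,81,130],[71,81,130],[71,-81,130],[-71,-81,130],[-20,7,165],[20,7,165],[20,-7,165],[-20,-7,165]])/1e3
def f(p):
    a=p[2];Rz=np.array([[np.cos(a),-np.sin(a),0],[np.sin(a),np.cos(a),0],[0,0,1]])
    return (proj(c,M@Rz.T+[p[0],p[1],p[3]])-obs).ravel()
for fixz in (0,1):
    g=(lambda p:f([*p,0])) if fixz else f
    r=least_squares(g,[.46,-.305,0] if fixz else [.46,-.305,0,0]); print(r.x.round(4),r.fun.reshape(-1,2).round(1).tolist())
```

```text
[ 0.4668 -0.3133  0.0752 -0.0023] [[-0.2, 0.1], [-0.2, 0.1], [0.2, -0.1], [-0.1, -0.0], [0.7, -0.0], [0.4, 0.3], [-0.1, 0.2], [-0.7, -0.6]]
[ 0.4667 -0.3131  0.0752] [[-0.5, -0.3], [0.1, -0.1], [0.4, 0.3], [-0.4, 0.3], [0.6, -0.0], [0.5, 0.3], [0.0, 0.3], [-0.8, -0.5]]
```

Run:
```python
from h import *
print(fr(0,0,-1))
go(fr(0.05,0,-1),[.50,0.03,.34])
```

```text
[[-1. -0.  0.]
 [ 0.  1.  0.]
 [-0.  0. -1.]]
turn [-1.1000e-03 -8.0000e-04 -1.4267e+00] shift [0.3563 0.1123 0.0589]
```

>>> step_arm(plan=[[[0, 0, -0.17], [0.05, 0.015, 0.008], 0], [[0, 0, -0.34], [0.1, 0.03, 0.016], 0], [[0, 0, -0.51], [0.15, 0.045, 0.024], 0], [[0, 0, -0.68], [0.2, 0.06, 0.032], 0], [[0, 0, -0.85], [0.25, 0.075, 0.04], 0], [[0, 0, -1.02], [0.3, 0.09, 0.048], 0], [[0, 0, -1.19], [0.34, 0.105, 0.055], 0], [[0, 0, -1.36], [0.356, 0.112, 0.059], 0], [[0, 0, -1.427], [0.356, 0.112, 0.059], 0], [[0, 0, -1.427], [0.356, 0.112, 0.059], 0]])

```text
time: 3.7
position: [0.4993, 0.0301, 0.3403]
tool_rot: [0.08, -3.14, 0.001]
ft_force: [0.1, -0.4, 0.3]
grip_width: 1.002
```

Run:
```python
from h import *
import pickle
c=cal('wrist'); im=ctrl.get_image('wrist')[:,:,::-1]; cv2.imwrite('pics/w2.png',im); pickle.dump(c,open('w2.pkl','wb'))
s=ctrl.get_state();print(s['position'],s['tool_rot'],s['joint_positions'].round(2),s['ft_force'])
```

```text
[0.49935693 0.03006393 0.34037078] [ 7.94698038e-02 -3.14026054e+00  4.99723027e-04] [ 0.64 -0.01 -0.74  1.62 -0.    1.53  1.52] [ 0.26284752  0.42493955 -0.06379772]
```

View pics/w2.png

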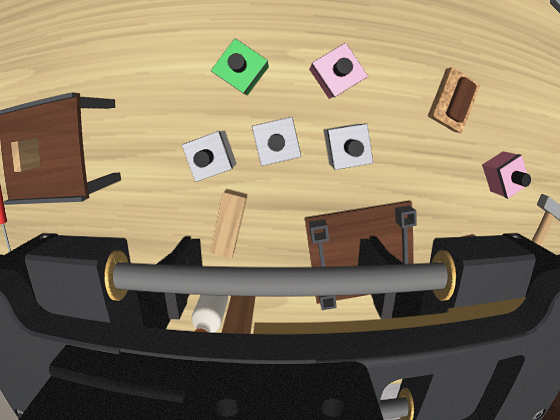

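Run:
```python
from h import *
import pickle
c=pickle.load(open('w2.pkl','rb')); d=cal('side')
K=[(203,158),(276.5,142.5),(353.5,148.5)]
S=[(315.9,203.7),(307.7,229),(288.7,255.8)]
for k,s in zip(K,S):
    print(onz(c,*k,.085).round(4), onz(d,*s,.085).round(4), *[np.round(x,4) for x in tri([(c,*k),(d,*s)])])
for n,k in dict(green=(236,62),pink=(343,67)).items(): print(n,onz(c,*k,.085))
a=cv2.imread('pics/w2.png')[30:220,170:430]
cv2.imwrite('pics/w2c.png',cv2.resize(a,None,fx=3,fy=3,interpolation=cv2.INTER_CUBIC))
b=cv2.imread('pics/w2.png')[190:320,280:440]
cv2.imwrite('pics/w2d.png',cv2.resize(b,None,fx=4,fy=4,interpolation=cv2.INTER_CUBIC))
```

```text
[ 0.4786 -0.0688  0.085 ] [ 0.4782 -0.0715  0.085 ] [ 0.4776 -0.0681  0.0888] [0.0006 0.0006]
[0.4558 0.0234 0.085 ] [0.4557 0.0198 0.085 ] [0.4549 0.0232 0.0895] [0.0006 0.0006]
[0.4571 0.1205 0.085 ] [0.4564 0.1196 0.085 ] [0.4566 0.1202 0.0858] [0.0004 0.0004]
green [ 0.35661854 -0.03132233  0.085     ]
pink [0.35525298 0.10052722 0.085     ]
```

View pics/w2c.png

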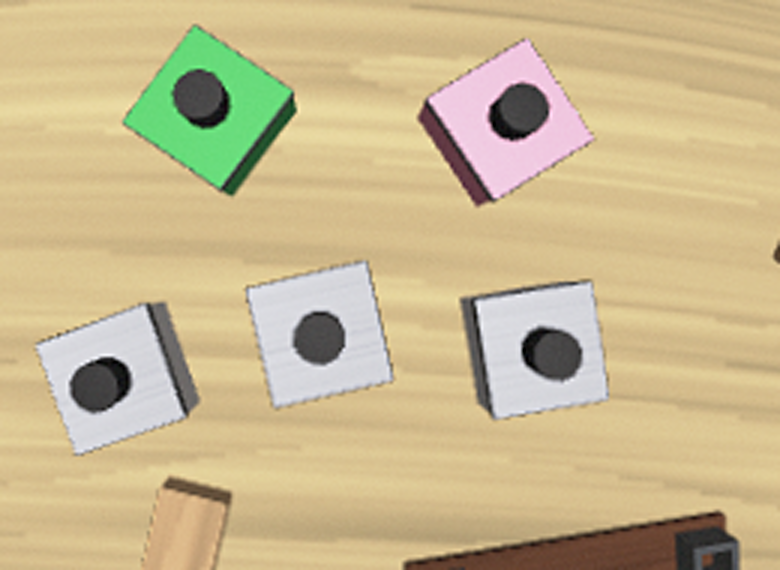

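View pics/w2d.png

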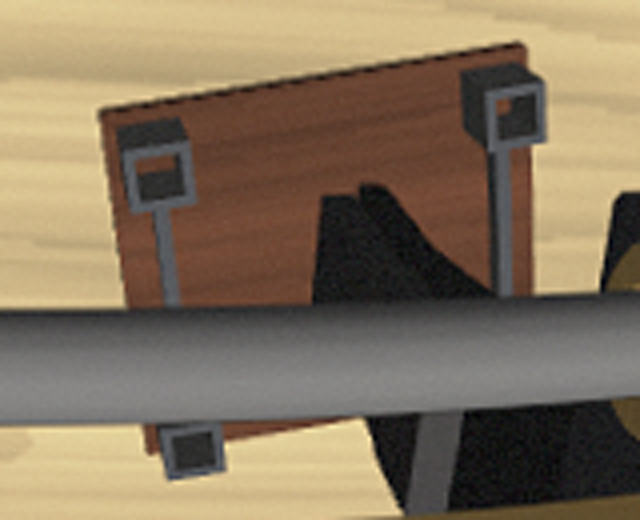

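Run:
```python
from h import *
import pickle
from scipy.optimize import least_squares
c=pickle.load(open('w2.pkl','rb')); d=cal('side'); e=cal('scene')
K=lambda x,y:np.array([280+(x+.5)/4-.5,190+(y+.5)/4-.5])
obs=np.array([K(158,175.5),K(515,113),K(193,450)])
M=np.array([[-60,-70,40],[-60,70,40],[60,-70,40]])/1e3
def f(p,m=M,o=obs,cc=c):
    a=p[2];Rz=np.array([[np.cos(a),-np.sin(a),0],[np.sin(a),np.cos(a),0],[0,0,1]])
    return (proj(cc,m@Rz.T+[p[0],p[1],0])-o).ravel()
r=least_squares(f,[.63,.17,.2]); print(r.x.round(4),r.fun.reshape(-1,2).round(1).tolist())
D=lambda x,y:np.array([170+(x+.5)/2.05-.5,100+(y+.5)/2.05-.5])
o2=np.array([D(38,341),D(87,259),D(170,283),D(129,370)]);M2=np.array([[60,70,40],[60,-70,40],[-60,-70,40],[-60,70,40]])/1e3
r2=least_squares(lambda p:f(p,M2,o2,d),[.63,.17,.2]); print(r2.x.round(4),r2.fun.reshape(-1,2).round(1).tolist())
R0,p0=pose()
for n,t,az in [('T1',(.4786,-.0686),0.0),('T2',(.4558,.023),.05),('T3',(.457,.1203),.15)]:
    print(n); go(fr(az,np.radians(30),-1),[t[0],t[1],.14])
```

```text
[0.6314 0.1734 0.2168] [[-0.0, 0.1], [-0.0, 0.1], [0.1, -0.2]]
[0.6287 0.1734 0.2078] [[0.7, 0.3], [0.2, 0.1], [-0.3, -0.1], [-0.6, -0.3]]
T1
turn [ 0.0129 -0.5238  0.0495] shift [ 0.0257 -0.0974  0.2004]
T2
turn [-1.000e-04 -5.239e-01  7.000e-04] shift [ 0.0438 -0.0048  0.2004]
T3
turn [-0.0263 -0.5235 -0.097 ] shift [0.0377 0.0923 0.2004]
```

>>> step_arm(plan=[[[0, -0.18, 0.02], [0.005, -0.03, 0.05], 110], [[0, -0.35, 0.04], [0.012, -0.06, 0.1], 110], [[0.013, -0.52, 0.05], [0.02, -0.09, 0.15], 110], [[0.013, -0.524, 0.05], [0.024, -0.097, 0.19], 110], [[0.013, -0.524, 0.05], [0.024, -0.097, 0.2], 110], [[0.013, -0.524, 0.05], [0.024, -0.097, 0.215], 110], [[0.013, -0.524, 0.05], [0.024, -0.097, 0.235], 110], [[0.013, -0.524, 0.05], [0.024, -0.097, 0.255], 110], [[0.013, -0.524, 0.05], [0.024, -0.097, 0.264], 110], [[0.013, -0.524, 0.05], [0.024, -0.097, 0.264], 110]])

```text
time: 5.0
position: [0.4817, -0.0669, 0.0773]
tool_rot: [-0.004, 2.617, 0.002]
ft_force: [0.8, -0.5, 0.2]
grip_width: 0.572
```

```bash
cat > snap.py <<'E'
import sys; from h import *
import pickle
n=sys.argv[1]
for cam in sys.argv[2:]:
    pickle.dump(cal(cam),open(f'{n}{cam}.pkl','wb')); cv2.imwrite(f'pics/{n}{cam}.png',ctrl.get_image(cam)[:,:,::-1])
s=ctrl.get_state();print(s['position'].round(4),s['tool_rot'].round(4),s['joint_positions'].round(2),s['ft_force'].round(2),s['grip_width'])
E
python3 snap.py a wrist side
```

```text
[ 0.482 -0.067  0.078] [-4.6000e-03  2.6155e+00  1.4000e-03] [ 0.32 -0.18 -0.17  2.44 -0.29  0.38  1.95] [-0.23 -0.63 -0.18] 0.5678709544812389
```

View pics/awrist.png

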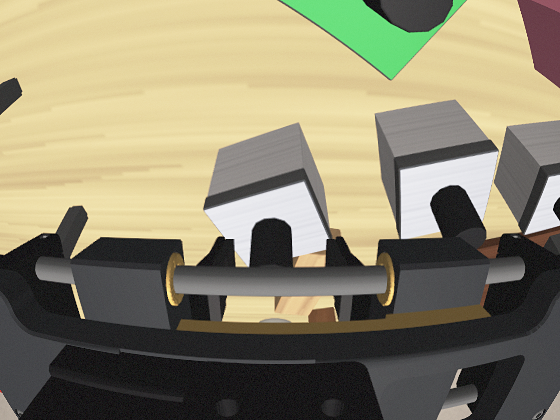

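View pics/aside.png

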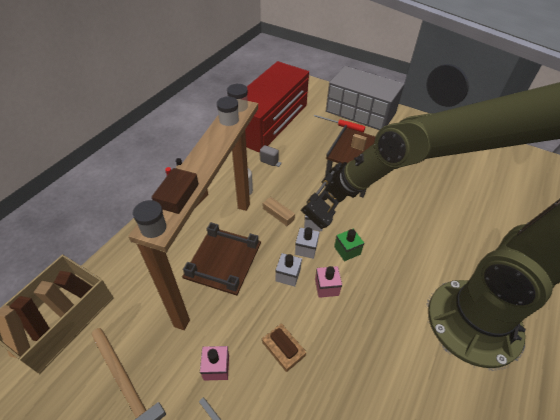

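>>> step_arm(plan=[[[0, 0, 0], [0, 0, 0], 255], [[0, 0, 0], [0, 0, 0], 255], [[0, 0, 0], [0, 0, 0], 255], [[0, 0, 0], [0, 0, 0], 255], [[0, 0, 0], [0, 0, 0], 255], [[0, 0, 0], [-0.008, 0, -0.007], 255], [[0, 0, 0], [-0.016, 0, -0.014], 255], [[0, 0, 0], [-0.024, 0, -0.021], 255], [[0, 0, 0], [-0.024, 0, -0.021], 255], [[0, 0, 0], [-0.024, 0, -0.021], 255]], squeeze=40)

```text
time: 6.35
position: [0.4907, -0.0667, 0.1065]
tool_rot: [-0.005, 2.618, 0.002]
ft_force: [0.3, 0.3, -1.8]
grip_width: 0.242
```

```bash
python3 snap.py b wrist; python3 snap.py b side
```

```text
[ 0.4906 -0.0666  0.1062] [-5.2000e-03  2.6185e+00  2.1000e-03] [ 0.33 -0.21 -0.19  2.39 -0.26  0.45  1.92] [-0.18 -0.58 -1.76] 0.24702306485622486
[ 0.4905 -0.0666  0.1061] [-5.2000e-03  2.6187e+00  2.2000e-03] [ 0.33 -0.21 -0.19  2.39 -0.26  0.45  1.92] [-0.43  0.31 -2.13] 0.24559617691364002
```

View pics/bwrist.png

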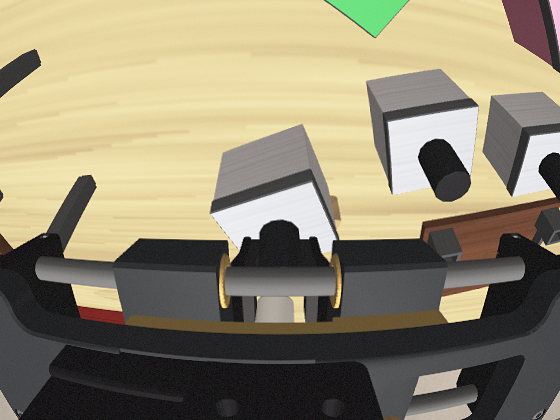

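>>> step_arm(plan=[[[0, 0, 0], [0.008, 0, 0.007], 255], [[0, 0, 0], [0.016, 0, 0.014], 255], [[0, 0, 0], [0.024, 0, 0.021], 255], [[0, 0, 0], [0.024, 0, 0.021], 255], [[0, 0, 0], [0.024, 0, 0.021], 110], [[0, 0, 0], [0.024, 0, 0.021], 110], [[0, 0, 0], [0.024, 0, 0.021], 110], [[0, 0, 0], [0.014, 0, 0.004], 110], [[0, 0, 0], [0.004, 0, -0.014], 110], [[0, 0, 0], [-0.016, 0, -0.049], 110]])

```text
time: 7.7
position: [0.4844, -0.0677, 0.1533]
tool_rot: [-0.006, 2.624, 0.004]
ft_force: [0.3, 0.3, 0.2]
grip_width: 0.568
```

Run:
```python
from h import *
s=ctrl.get_state();print(s['position'].round(4),s['joint_positions'].round(2),s['ft_force'].round(2),s['grip_width'])
go(fr(0.05,np.radians(0),-1),[.4568,.0232,.13])
go(fr(0.05,np.radians(0),-1),[.4568,.0232,.074])
```

```text
[ 0.4844 -0.0677  0.1533] [ 0.33 -0.3  -0.17  2.34 -0.24  0.59  1.9 ] [0.33 0.25 0.16] 0.5675870645083944
turn [-0.0097  0.5172 -0.0447] shift [0.0352 0.091  0.007 ]
turn [-0.0097  0.5172 -0.0447] shift [0.0629 0.0909 0.0557]
```

>>> step_arm(plan=[[[0, 0.17, -0.015], [0.012, 0.03, 0.002], 110], [[0, 0.34, -0.03], [0.024, 0.06, 0.004], 110], [[-0.01, 0.51, -0.045], [0.035, 0.091, 0.007], 110], [[-0.01, 0.517, -0.045], [0.035, 0.091, 0.007], 110], [[-0.01, 0.517, -0.045], [0.044, 0.091, 0.023], 110], [[-0.01, 0.517, -0.045], [0.054, 0.091, 0.04], 110], [[-0.01, 0.517, -0.045], [0.063, 0.091, 0.055], 110], [[-0.01, 0.517, -0.045], [0.063, 0.091, 0.055], 110], [[-0.01, 0.517, -0.045], [0.063, 0.091, 0.055], 255], [[-0.01, 0.517, -0.045], [0.063, 0.091, 0.055], 255]])

```text
time: 8.95
position: [0.4589, 0.0228, 0.0763]
tool_rot: [-0.078, 3.135, -0.001]
ft_force: [0.8, -0.1, -0.8]
grip_width: 0.424
```

```bash
python3 snap.py c wrist
```

```text
[0.4588 0.0229 0.0761] [-7.8600e-02  3.1351e+00 -1.2000e-03] [ 0.32  0.09 -0.44  2.08  0.05  0.98  1.48] [-0.21 -0.11 -0.04] 0.3783360200815622
```

View pics/cwrist.png

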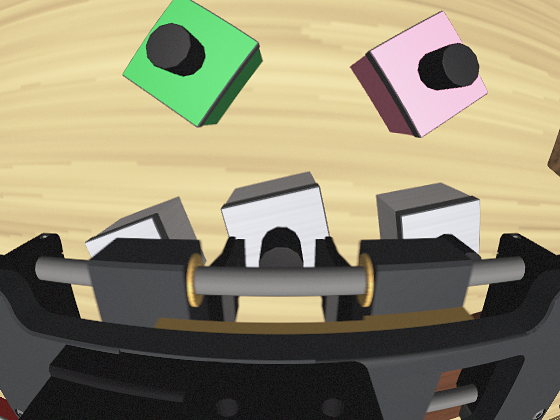

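>>> step_arm(plan=[[[0, 0, 0], [0, 0, 0], 255], [[0, 0, 0], [0, 0, 0], 255], [[0, 0, 0], [0, 0, 0], 255], [[0, 0, 0], [0, 0, 0], 255], [[0, 0, 0], [0, 0, -0.01], 255], [[0, 0, 0], [0, 0, -0.02], 255], [[0, 0, 0], [0, 0, -0.03], 255], [[0, 0, 0], [0, 0, -0.03], 255], [[0, 0, 0], [0, 0, -0.03], 255], [[0, 0, 0], [0, 0, -0.03], 255]])

```text
time: 10.25
position: [0.4577, 0.023, 0.1049]
tool_rot: [-0.079, 3.138, -0.001]
ft_force: [-1.0, -0.6, -6.4]
grip_width: 0.245
```

```bash
python3 snap.py d wrist; python3 snap.py d side
```

```text
[0.4578 0.023  0.1049] [-7.9000e-02  3.1376e+00 -7.0000e-04] [ 0.32  0.04 -0.44  2.06  0.02  1.04  1.5 ] [ 0.42  0.37 -6.07] 0.24223624643003966
[0.4578 0.023  0.1049] [-7.9100e-02  3.1376e+00 -6.0000e-04] [ 0.32  0.04 -0.44  2.06  0.02  1.04  1.5 ] [ 0.42  0.56 -6.45] 0.2409854815181137
```

>>> step_arm(plan=[[[0, 0, 0], [-0.02, 0.007, 0], 255], [[0, 0, 0], [-0.045, 0.015, 0], 255], [[0, 0, 0], [-0.068, 0.024, 0], 255], [[0, 0, 0], [-0.068, 0.024, 0.01], 255], [[0, 0, 0], [-0.068, 0.024, 0.02], 255], [[0, 0, 0], [-0.068, 0.024, 0.0295], 255], [[0, 0, 0], [-0.068, 0.024, 0.0295], 255], [[0, 0, 0], [-0.068, 0.024, 0.0295], 110], [[0, 0, 0], [-0.068, 0.024, 0.0295], 110], [[0, 0, 0], [-0.068, 0.024, 0.0295], 110]])

```text
time: 11.6
position: [0.5256, 0.0504, 0.0768]
tool_rot: [-0.079, 3.135, -0.001]
ft_force: [-0.4, -0.1, -0.5]
grip_width: 0.493
```

```bash
python3 snap.py e wrist
python3 - <<'E'
from h import *
# rotate to lean 34deg az .15 around knob axis point; TCP z .079 cmd
az=.15;l=np.radians(34);g=5e-3
R0,p0=pose()
T=p0[:2]
for z in (.10,.077):
    Rt=fr(az,l,-1); p=np.array([T[0],T[1],z])+np.array([np.cos(az),np.sin(az),0])*g*np.sin(l)
    go(Rt,p)
E
```

```text
[0.5254 0.0504 0.0766] [-7.8900e-02  3.1356e+00 -9.0000e-04] [ 0.26  0.23 -0.45  1.92  0.12  1.01  1.38] [ 0.97  0.24 -0.6 ] 0.5220923482403999
turn [-0.0305 -0.5879 -0.0965] shift [-0.0029  0.0003 -0.0234]
turn [-0.0305 -0.5879 -0.0965] shift [-0.0028  0.0003 -0.0004]
```

View pics/ewrist.png

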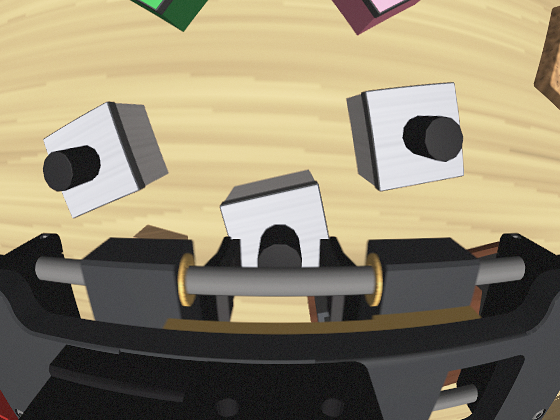

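>>> step_arm(plan=[[[0, 0, 0], [0, 0, -0.02], 110], [[-0.01, -0.18, -0.03], [-0.003, 0, -0.022], 110], [[-0.02, -0.35, -0.06], [-0.003, 0, -0.023], 110], [[-0.03, -0.52, -0.09], [-0.003, 0, -0.023], 110], [[-0.03, -0.588, -0.097], [-0.003, 0, -0.023], 110], [[-0.03, -0.588, -0.097], [-0.003, 0, -0.012], 110], [[-0.03, -0.588, -0.097], [-0.003, 0, -0.002], 110], [[-0.03, -0.588, -0.097], [-0.003, 0, -0.002], 255], [[-0.03, -0.588, -0.097], [-0.003, 0, -0.002], 255], [[-0.03, -0.588, -0.097], [-0.003, 0, -0.002], 255]])

```text
time: 12.9
position: [0.5285, 0.0507, 0.0784]
tool_rot: [-0.192, 2.543, 0.058]
ft_force: [0.7, 0.7, -0.8]
grip_width: 0.311
```

```bash
python3 snap.py f wrist
```

```text
[0.5284 0.0506 0.0784] [-0.1917  2.5428  0.0581] [ 0.31 -0.1  -0.44  2.39 -0.2   0.25  1.77] [ 0.31 -0.64  0.21] 0.2680560019008104
```

View pics/fwrist.png

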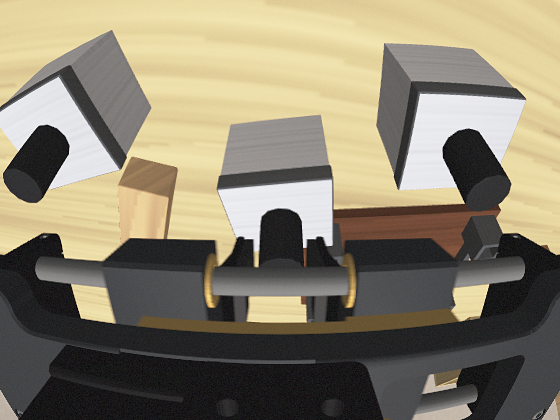

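Run:
```python
from h import *
R0,p0=pose(); Rt=fr(.217,np.radians(34),-1)
go(R0,p0+[0,0,.062])
go(Rt,[.5784,.1122,.1404])
go(Rt,[.634,.1742,.1404])
go(Rt,[.634,.1742,.1])
go(Rt,[.634,.1742,.0895])
```

```text
turn [0. 0. 0.] shift [-0.0346 -0.     -0.0514]
turn [-0.0375 -0.0008 -0.055 ] shift [-0.0833  0.0534 -0.0187]
turn [-0.0375 -0.0008 -0.055 ] shift [-0.1367  0.1064  0.0172]
turn [-0.0375 -0.0008 -0.055 ] shift [-0.1141  0.1064  0.0507]
turn [-0.0375 -0.0008 -0.055 ] shift [-0.1082  0.1064  0.0594]
```

First close fully and lift, then carry over the frame.

>>> step_arm(plan=[[[0, 0, 0], [0, 0, 0], 255], [[0, 0, 0], [0, 0, 0], 255], [[0, 0, 0], [-0.011, 0, -0.017], 255], [[0, 0, 0], [-0.023, 0, -0.034], 255], [[0, 0, 0], [-0.035, 0, -0.051], 255], [[-0.01, 0, -0.014], [-0.047, 0.014, -0.043], 255], [[-0.02, 0, -0.028], [-0.06, 0.027, -0.035], 255], [[-0.028, 0, -0.041], [-0.072, 0.04, -0.027], 255], [[-0.037, 0, -0.055], [-0.083, 0.053, -0.019], 255], [[-0.037, 0, -0.055], [-0.083, 0.053, -0.019], 255]])

```text
time: 14.2
position: [0.576, 0.1122, 0.1379]
tool_rot: [-0.278, 2.541, 0.085]
ft_force: [-1.0, -1.0, -6.1]
grip_width: 0.232
```

```bash
python3 snap.py g wrist scene
python3 - <<'E'
from h import *
Rt=fr(.217,np.radians(34),-1)
go(Rt,[.634,.1742,.1404])
go(Rt,[.634,.1742,.0895])
E
```

```text
[0.5755 0.1107 0.1378] [-0.2757  2.5417  0.0831] [ 0.32 -0.08 -0.54  2.22 -0.08  0.4   1.62] [ 0.6  -0.61 -5.13] 0.23290171206823587
turn [-0.0007 -0.0063 -0.0007] shift [-0.0603  0.0495  0.0371]
turn [-0.0007 -0.0063 -0.0007] shift [-0.0321  0.0495  0.0794]
```

View pics/gwrist.png

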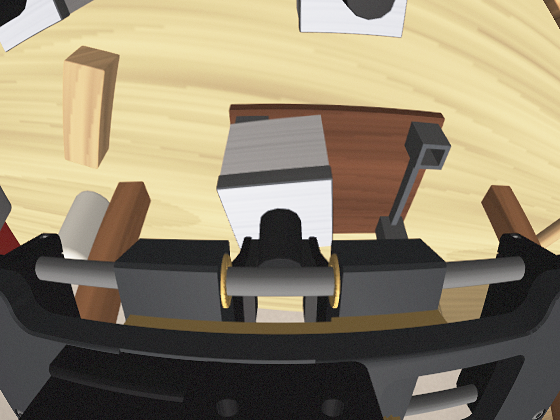

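View pics/gscene.png

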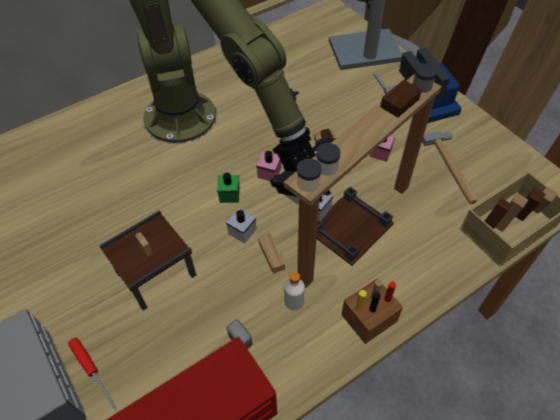

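>>> step_arm(plan=[[[0, 0, 0], [-0.015, 0.012, 0.009], 255], [[0, 0, 0], [-0.03, 0.025, 0.018], 255], [[0, 0, 0], [-0.045, 0.037, 0.027], 255], [[0, 0, 0], [-0.06, 0.0495, 0.037], 255], [[0, 0, 0], [-0.06, 0.0495, 0.037], 255], [[0, 0, 0], [-0.053, 0.0495, 0.048], 255], [[0, 0, 0], [-0.046, 0.0495, 0.058], 255], [[0, 0, 0], [-0.04, 0.0495, 0.067], 255], [[0, 0, 0], [-0.035, 0.0495, 0.075], 255], [[0, 0, 0], [-0.035, 0.0495, 0.075], 255]])

```text
time: 15.55
position: [0.6344, 0.1731, 0.0954]
tool_rot: [-0.274, 2.541, 0.081]
ft_force: [-0.1, 0.3, -6.8]
grip_width: 0.235
```

```bash
python3 snap.py i wrist side
python3 - <<'E'
from h import *
Rt=fr(.217,np.radians(34),-1)
go(Rt,[.634,.1742,.0885])
E
```

```text
[0.6357 0.1742 0.0972] [-0.275   2.5375  0.0825] [ 0.19  0.17 -0.57  2.1   0.5   0.35  1.02] [ 0.06 -0.4  -5.77] 0.23808537081218806
turn [-0.0016 -0.0021 -0.0007] shift [0.0062 0.0004 0.0063]
```

View pics/iwrist.png

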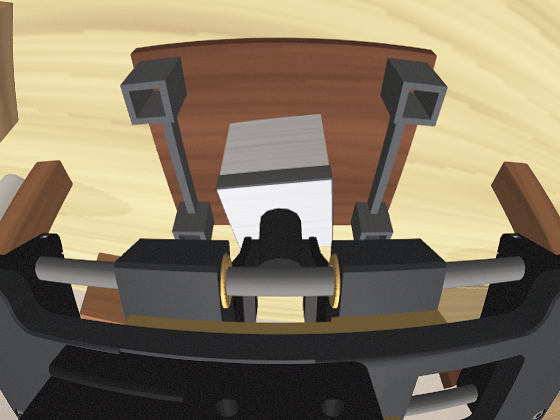

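View pics/iside.png

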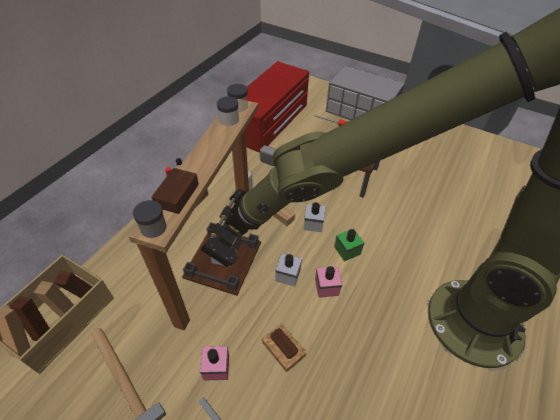

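>>> step_arm(plan=[[[0, 0, 0], [0.0015, 0, 0.002], 255], [[0, 0, 0], [0.003, 0, 0.004], 255], [[0, 0, 0], [0.0045, 0, 0.0055], 255], [[0, 0, 0], [0.0055, 0, 0.0065], 255], [[0, 0, 0], [0.0055, 0, 0.0065], 255], [[0, 0, 0], [0.0055, 0, 0.0065], 255], [[0, 0, 0], [0.0055, 0, 0.0065], 255], [[0, 0, 0], [0.0055, 0, 0.0065], 255], [[0, 0, 0], [0.0055, 0, 0.0065], 255], [[0, 0, 0], [0.0055, 0, 0.0065], 255]])

```text
time: 16.9
position: [0.6353, 0.1751, 0.0889]
tool_rot: [-0.276, 2.537, 0.084]
ft_force: [-0.6, 1.0, -6.0]
grip_width: 0.235
```

>>> step_arm(plan=[[[0, 0, 0], [0.0004, 0, 0.0006], 255], [[0, 0, 0], [0.0008, 0, 0.0012], 255], [[0, 0, 0], [0.0012, 0, 0.0018], 255], [[0, 0, 0], [0.0012, 0, 0.0018], 255], [[0, 0, 0], [0.0012, 0, 0.0018], 255], [[0, 0, 0], [0.0012, 0, 0.0018], 110], [[0, 0, 0], [0.0012, 0, 0.0018], 110], [[0, 0, 0], [0.0012, 0, 0.0018], 110], [[0, 0, 0], [0.0012, 0, 0.0018], 110], [[0, 0, 0], [0.0012, 0, 0.0018], 110]])

```text
time: 18.15
position: [0.6353, 0.1751, 0.0867]
tool_rot: [-0.276, 2.537, 0.084]
ft_force: [0.4, -0.3, 1.0]
grip_width: 0.558
```

```bash
python3 snap.py j wrist
```

```text
[0.6353 0.1751 0.0867] [-0.276   2.5367  0.0837] [ 0.17  0.19 -0.55  2.11  0.54  0.33  0.98] [ 0.11 -0.44 -0.43] 0.5665643145450795
```

View pics/jwrist.png

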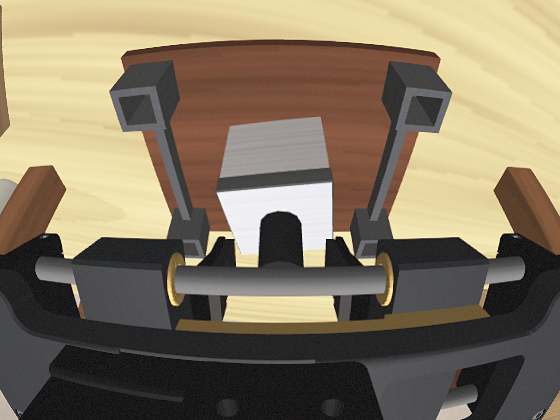

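>>> step_arm(plan=[[[0, 0, 0], [0, 0, -0.02], 110], [[0, 0, 0], [0, 0, -0.05], 110], [[0, 0, 0], [0, 0, -0.09], 110], [[0, 0, 0], [0.01, 0, -0.13], 110], [[0, 0, 0], [0.02, 0, -0.17], 110], [[0, 0, 0], [0.03, 0, -0.2], 110], [[0, 0, 0], [0.03, 0, -0.2], 110], [[0, 0, 0], [0.03, 0, -0.2], 110], [[0, 0, 0], [0.03, 0, -0.2], 110], [[0, 0, 0], [0.03, 0, -0.2], 110]])

```text
time: 19.45
position: [0.5176, 0.15, 0.2299]
tool_rot: [-0.274, 2.547, 0.079]
ft_force: [1.0, -0.6, -0.7]
grip_width: 0.571
```

```bash
python3 snap.py k wrist side
```

```text
[0.5177 0.1497 0.23  ] [-0.2735  2.5471  0.0785] [-0.2  -0.3  -0.17  2.21  0.07  0.66  1.37] [ 0.51 -0.85  0.81] 0.5680842081651208
```

View pics/kwrist.png

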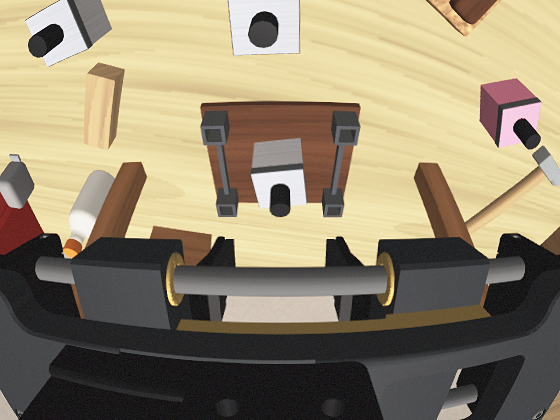

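Run:
```python
import cv2
a=cv2.imread('pics/kwrist.png')[95:225,190:370]
cv2.imwrite('pics/kc.png',cv2.resize(a,None,fx=4.4,fy=4.4,interpolation=cv2.INTER_CUBIC))
```

```text
(no output)
```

View pics/kc.png

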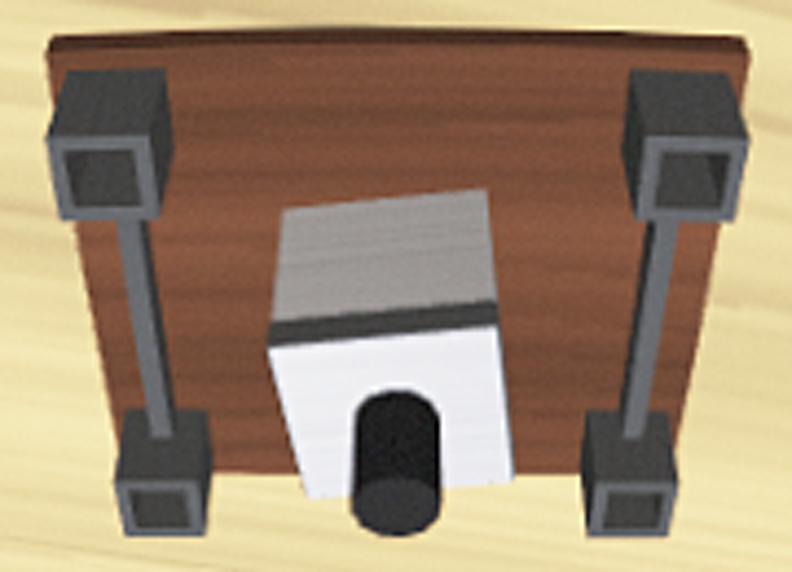

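Run:
```python
from h import *
import pickle
from scipy.optimize import least_squares
c=pickle.load(open('kwrist.pkl','rb'))
K=lambda x,y:np.array([190+(x+.5)/4.4-.5,95+(y+.5)/4.4-.5])
o=[]; m=[]
for (sx,sy),pts in {(-60,-70):[(48,135),(158,138),(161,219),(62,217)],(-60,70):[(645,137),(748,135),(735,219),(640,219)],(60,-70):[(114,480),(199,482),(206,535),(124,535)],(60,70):[(590,482),(676,480),(667,535),(588,535)]}.items():
    for (dx,dy),p in zip([(-12.5,-12.5),(-12.5,12.5),(12.5,12.5),(12.5,-12.5)],pts): o.append(K(*p)); m.append((sx+dx,sy+dy,40))
o=np.array(o);m=np.array(m)/1e3
def f(p):
    a=p[2];Rz=np.array([[np.cos(a),-np.sin(a),0],[np.sin(a),np.cos(a),0],[0,0,1]])
    return (proj(c,m@Rz.T+[p[0],p[1],p[3] if len(p)>3 else 0])-o).ravel()
for x0 in ([.63,.17,.2],[.63,.17,.2,0]):
    r=least_squares(f,x0); print(r.x.round(4),r.fun.reshape(-1,2).round(1).tolist())
print('tin knob top',onz(c,*K(396,505),.095))
```

```text
[0.6318 0.1738 0.2088] [[-0.5, 0.2], [-1.7, -1.2], [0.0, -0.3], [-0.2, 0.6], [0.6, -0.5], [0.9, 0.9], [0.2, 0.8], [-0.9, 0.1], [-0.3, -0.1], [-0.3, -0.5], [-0.0, 0.1], [0.2, -0.1], [1.4, -0.1], [1.1, 0.4], [0.3, 0.4], [-0.2, 0.4]]
[ 0.633   0.174   0.2088 -0.0015] [[-0.1, 0.3], [-1.4, -1.1], [0.3, -0.3], [0.2, 0.6], [0.3, -0.3], [0.5, 1.1], [-0.3, 0.8], [-1.2, 0.2], [0.0, -0.3], [-0.1, -0.7], [0.2, -0.2], [0.4, -0.3], [1.2, -0.4], [0.8, 0.2], [-0.0, 0.1], [-0.4, 0.1]]
tin knob top [0.62693631 0.1723589  0.095     ]
```

Run:
```python
from h import *
az=.0752; g=.0028
Rt=fr(az,np.radians(34),-1); p=np.array([.4667+g*np.cos(az),-.3132+g*np.sin(az),0])
go(Rt,p+[0,0,.25])
R0,p0=pose(); print(R0.T@[0,0,1])
```

```text
turn [ 0.0745 -0.0114  0.1162] shift [ 0.1108 -0.442  -0.0956]
[-0.5495317  -0.00241344 -0.83546938]
```

>>> step_arm(plan=[[[0.01, 0, 0.014], [0.014, -0.055, -0.012], 60], [[0.02, 0, 0.028], [0.028, -0.11, -0.024], 60], [[0.03, 0, 0.044], [0.042, -0.165, -0.036], 60], [[0.04, -0.005, 0.058], [0.056, -0.22, -0.048], 60], [[0.05, -0.005, 0.072], [0.07, -0.275, -0.06], 60], [[0.06, -0.01, 0.088], [0.083, -0.33, -0.072], 60], [[0.07, -0.01, 0.102], [0.097, -0.385, -0.084], 60], [[0.0745, -0.011, 0.116], [0.111, -0.442, -0.096], 60], [[0.0745, -0.011, 0.116], [0.111, -0.442, -0.096], 60], [[0.0745, -0.011, 0.116], [0.111, -0.442, -0.096], 60]])

```text
time: 20.8
position: [0.469, -0.3144, 0.2501]
tool_rot: [-0.093, 2.547, 0.029]
ft_force: [0.3, 1.5, -0.1]
grip_width: 0.767
```

```bash
python3 snap.py l wrist
```

```text
[ 0.4699 -0.3115  0.2499] [-0.0988  2.5471  0.032 ] [ 0.44 -0.15  0.34  2.05 -0.51  0.9   2.69] [ 0.61  0.82 -0.74] 0.7646190891646604
```

View pics/lwrist.png

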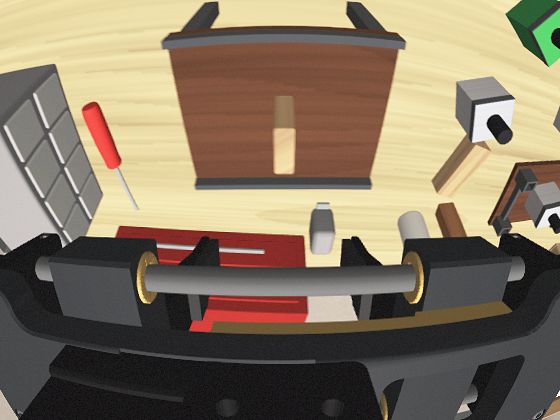

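Run:
```python
from h import *
import pickle
from scipy.optimize import least_squares
s=ctrl.get_state(); print(s['joint_positions'],s['time'])
R0,p0=pose(); az=.0752; g=.0028
Rt=fr(az,np.radians(34),-1); p=np.array([.4667+g*np.cos(az),-.3132+g*np.sin(az),.25])
go(Rt,p); go(Rt,p-[0,0,.06]); go(Rt,p-[0,0,.105])
a=cv2.imread('pics/lwrist.png')[20:200,150:420]
cv2.imwrite('pics/lc.png',cv2.resize(a,None,fx=2.9,fy=2.9,interpolation=cv2.INTER_CUBIC))
```

```text
[ 0.44324467 -0.15064611  0.34182399  2.04530202 -0.50879148  0.90038291
  2.69203135] 20.85
turn [ 0.0026 -0.0005  0.0015] shift [ 0.0004 -0.0015 -0.0004]
turn [ 0.0026 -0.0005  0.0015] shift [ 0.0339 -0.0016  0.0493]
turn [ 0.0026 -0.0005  0.0015] shift [ 0.0591 -0.0016  0.0867]
```

View pics/lc.png

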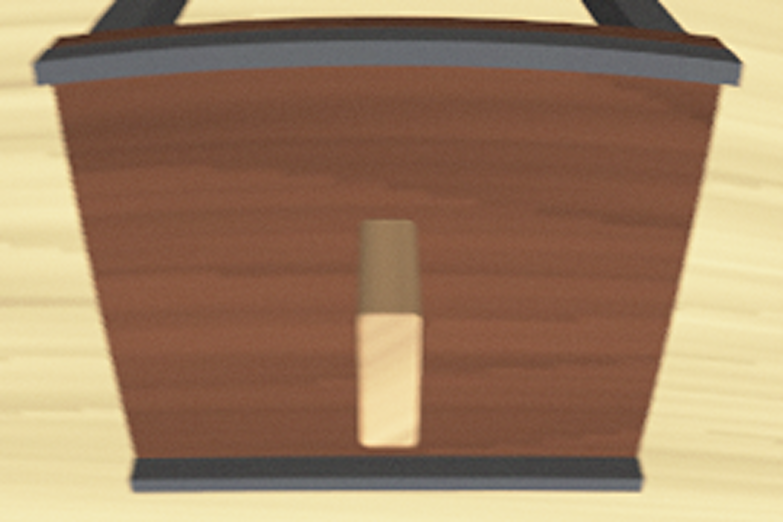

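>>> step_arm(plan=[[[0.002, 0, 0.001], [0.008, -0.001, 0.012], 60], [[0.002, 0, 0.001], [0.016, -0.0015, 0.024], 60], [[0.002, 0, 0.001], [0.024, -0.0015, 0.036], 60], [[0.002, 0, 0.001], [0.033, -0.0015, 0.048], 60], [[0.002, 0, 0.001], [0.041, -0.0015, 0.06], 60], [[0.002, 0, 0.001], [0.049, -0.0015, 0.072], 60], [[0.002, 0, 0.001], [0.055, -0.0015, 0.081], 60], [[0.002, 0, 0.001], [0.059, -0.0015, 0.0867], 60], [[0.002, 0, 0.001], [0.059, -0.0015, 0.0867], 60], [[0.002, 0, 0.001], [0.059, -0.0015, 0.0867], 60]])

```text
time: 22.1
position: [0.4684, -0.3108, 0.1481]
tool_rot: [-0.096, 2.547, 0.025]
ft_force: [0.6, -0.9, 0.2]
grip_width: 0.767
```

```bash
python3 snap.py m wrist;python3 - <<'E'
from h import *
s=ctrl.get_state(); print(s['joint_positions'],s['time'])
az=.0752; g=.0028
Rt=fr(az,np.radians(34),-1); p=np.array([.4667+g*np.cos(az),-.3132+g*np.sin(az),.145])
go(Rt,p)
E
```

```text
[ 0.4683 -0.3111  0.1481] [-0.0953  2.547   0.0243] [-0.49 -0.22  1.24  2.19 -0.38  0.65  2.69] [ 0.87  0.25 -0.52] 0.7655976825831047
[-0.48926016 -0.21831137  1.23823687  2.19101288 -0.38245409  0.65203314
  2.69182263] 22.15
turn [-0.0037 -0.0005  0.0007] shift [ 0.0009 -0.002   0.0031]
```

View pics/mwrist.png

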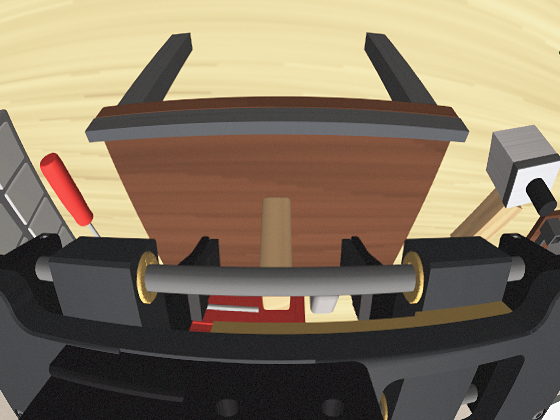

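>>> step_arm(plan=[[[0, 0, 0], [0, 0, 0], 255], [[0, 0, 0], [0, 0, 0], 255], [[0, 0, 0], [0, 0, 0], 255], [[0, 0, 0], [0, 0, 0], 255], [[0, 0, 0], [0, 0, 0], 255], [[0, 0, 0], [0, 0, 0], 255], [[0, 0, 0], [0, 0, 0], 255], [[0, 0, 0], [0, 0, 0], 255], [[0, 0, 0], [0, 0, 0], 255], [[0, 0, 0], [0, 0, 0], 255]], squeeze=50)

```text
time: 23.4
position: [0.4681, -0.3113, 0.1477]
tool_rot: [-0.095, 2.548, 0.024]
ft_force: [0.3, -2.3, 0.2]
grip_width: 0.157
```

```bash
python3 snap.py n wrist;python3 - <<'E'
from h import *
az=.0752; g=.0028
Rt=fr(az,np.radians(34),-1); p=np.array([.4667+g*np.cos(az),-.3132+g*np.sin(az),.145])
go(Rt,p)
R0,p0=pose(); print(R0.T@[0,0,1], R0.T@[0,1,0])
E
```

```text
[ 0.4682 -0.3113  0.1477] [-0.0947  2.5474  0.0242] [-0.49 -0.22  1.24  2.19 -0.38  0.65  2.69] [-0.84 -1.87 -0.27] 0.15722481574675698
turn [-0.0039 -0.0008  0.0003] shift [ 0.0005 -0.0018  0.0029]
[-0.5585028  -0.00337457 -0.82949577] [-0.06260311  0.99731125  0.03809364]
```

View pics/nwrist.png

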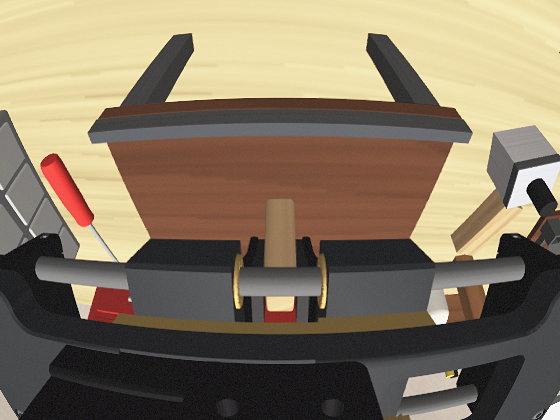

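>>> step_arm(plan=[[[0, 0, 0], [-0.005, 0, -0.008], 255], [[0, 0, 0], [-0.012, 0, -0.018], 255], [[0, 0, 0], [-0.02, 0, -0.03], 255], [[0, 0, 0], [-0.029, 0, -0.043], 255], [[0, 0, 0], [-0.038, 0, -0.056], 255], [[0, 0, 0], [-0.047, 0, -0.07], 255], [[0, 0, 0], [-0.054, 0, -0.08], 255], [[0, 0, 0], [-0.059, 0, -0.088], 255], [[0, 0, 0], [-0.059, 0, -0.088], 255], [[0, 0, 0], [-0.059, 0, -0.088], 255]])

```text
time: 24.7
position: [0.4675, -0.3102, 0.2526]
tool_rot: [-0.095, 2.549, 0.026]
ft_force: [0.3, 0.2, -5.3]
grip_width: 0.159
```

```bash
python3 snap.py o wrist scene
python3 - <<'E'
from h import *
Rt=fr(.209,np.radians(34),-1)
go(Rt,[.5615,.158,.253])
E
```

```text
[ 0.4676 -0.3102  0.2526] [-0.0952  2.5489  0.0262] [-0.16 -0.28  0.85  2.06 -0.26  0.85  2.5 ] [ 0.63  0.2  -5.38] 0.15731522360009886
turn [-0.077  -0.0025 -0.1108] shift [-0.1073  0.46    0.0704]
```

View pics/owrist.png

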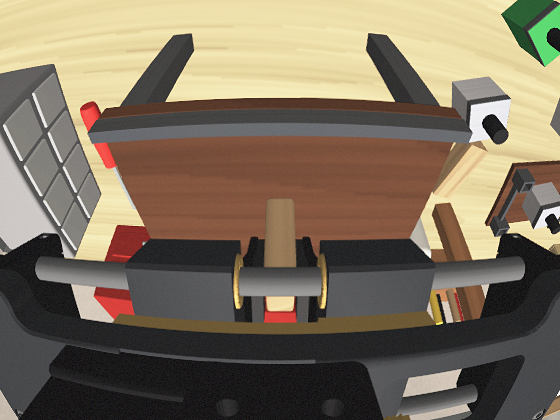

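View pics/oscene.png

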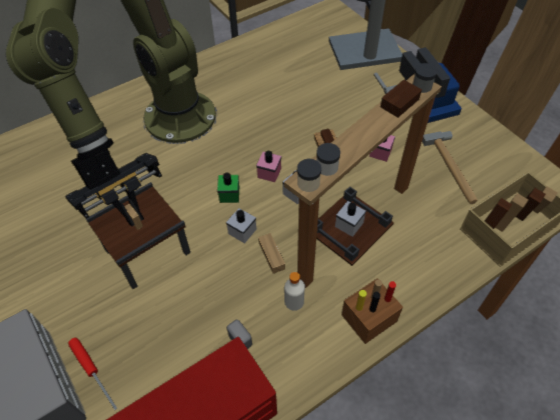

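>>> step_arm(plan=[[[-0.004, 0, -0.006], [-0.005, 0.02, 0.003], 255], [[-0.01, 0, -0.014], [-0.014, 0.06, 0.009], 255], [[-0.019, 0, -0.027], [-0.026, 0.11, 0.017], 255], [[-0.028, 0, -0.041], [-0.04, 0.17, 0.026], 255], [[-0.038, -0.001, -0.055], [-0.054, 0.23, 0.035], 255], [[-0.048, -0.001, -0.07], [-0.068, 0.29, 0.044], 255], [[-0.058, -0.002, -0.084], [-0.081, 0.35, 0.054], 255], [[-0.068, -0.002, -0.097], [-0.094, 0.405, 0.062], 255], [[-0.075, -0.002, -0.107], [-0.103, 0.444, 0.068], 255], [[-0.077, -0.0025, -0.111], [-0.107, 0.46, 0.07], 255]])

```text
time: 26.05
position: [0.5602, 0.1644, 0.2536]
tool_rot: [-0.276, 2.535, 0.086]
ft_force: [0.1, -1.6, -6.1]
grip_width: 0.156
```

```bash
python3 snap.py p wrist scene
python3 - <<'E'
from h import *
Rt=fr(.209,np.radians(34),-1)
go(Rt,[.5615,.158,.201])
E
```

```text
[0.5606 0.1614 0.2531] [-0.2729  2.5362  0.0836] [ 0.15 -0.23 -0.46  2.09 -0.06  0.66  1.49] [-0.83  0.04 -4.69] 0.16110750434587473
turn [ 0.0032 -0.0005  0.0044] shift [ 0.029  -0.0035  0.0433]
```

View pics/pwrist.png

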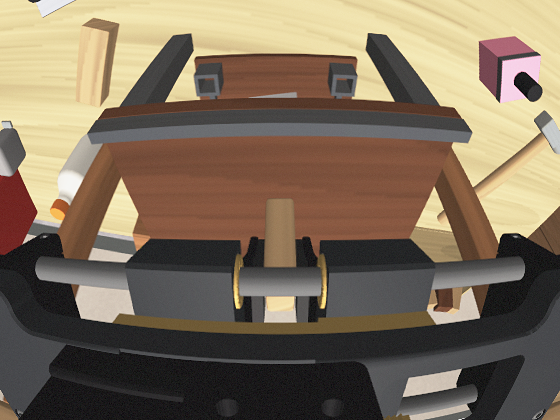

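View pics/pscene.png

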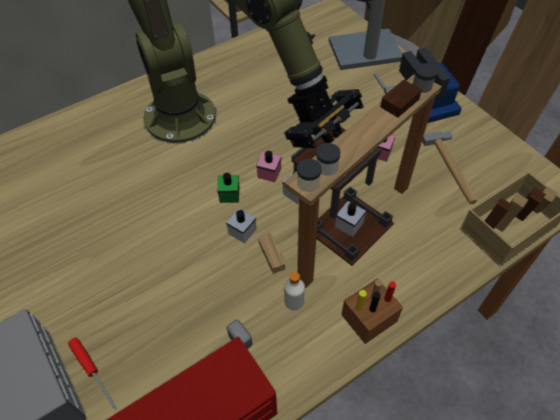

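Run:
```python
from h import *
Rt=fr(.209,np.radians(34),-1)
go(Rt,[.6333,.1741,.201])
```

```text
turn [ 0.0032 -0.0005  0.0044] shift [-0.032  -0.003   0.0845]
```

>>> step_arm(plan=[[[0.002, 0, 0.002], [0.01, -0.002, 0.015], 255], [[0.003, 0, 0.004], [0.02, -0.0035, 0.03], 255], [[0.003, 0, 0.004], [0.029, -0.0035, 0.043], 255], [[0.003, 0, 0.004], [0.029, -0.0035, 0.043], 255], [[0.003, 0, 0.004], [0.017, -0.003, 0.051], 255], [[0.003, 0, 0.004], [0.004, -0.003, 0.06], 255], [[0.003, 0, 0.004], [-0.01, -0.003, 0.07], 255], [[0.003, 0, 0.004], [-0.023, -0.003, 0.079], 255], [[0.003, 0, 0.004], [-0.032, -0.003, 0.0845], 255], [[0.003, 0, 0.004], [-0.032, -0.003, 0.0845], 255]])

```text
time: 27.4
position: [0.6355, 0.1702, 0.2024]
tool_rot: [-0.259, 2.535, 0.079]
ft_force: [0.1, -0.6, -5.0]
grip_width: 0.155
```

```bash
python3 snap.py q wrist side scene
python3 - <<'E'
from h import *
Rt=fr(.209,np.radians(34),-1)
go(Rt,[.6333,.1741,.201])
E
```

```text
[0.634  0.1699 0.2016] [-0.26    2.5362  0.0777] [ 0.19  0.01 -0.53  2.01  0.16  0.54  1.32] [ 0.2  -0.04 -4.47] 0.15501286635256464
turn [-0.004   0.0005 -0.0035] shift [0.0002 0.0043 0.0006]
```

View pics/qwrist.png

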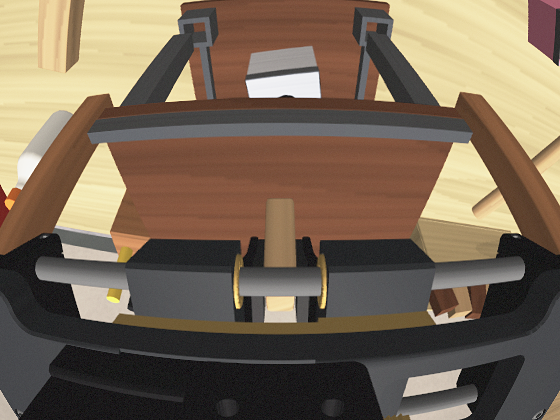

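View pics/qside.png

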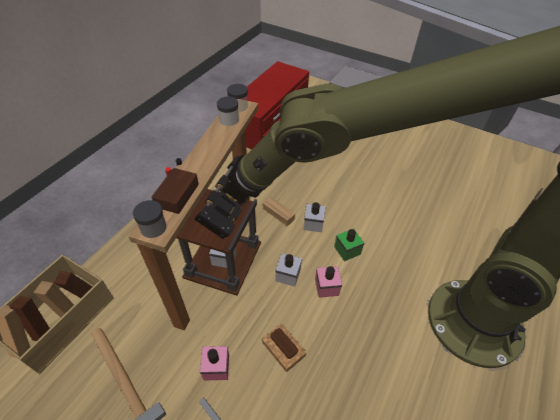

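View pics/qscene.png

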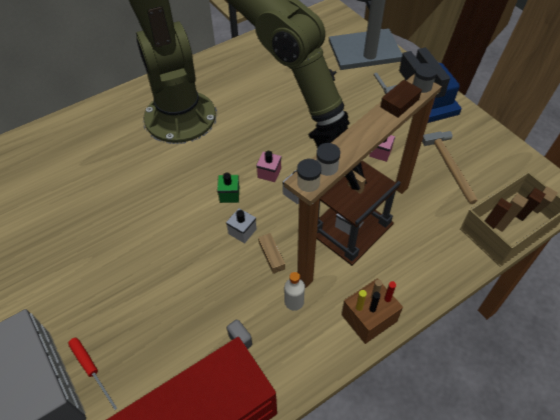

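Run:
```python
import cv2
a=cv2.imread('pics/qwrist.png')
cv2.imwrite('pics/qc.png',cv2.resize(a[0:70,160:420],None,fx=3,fy=3,interpolation=cv2.INTER_CUBIC))
a=cv2.imread('pics/qwrist.png')[80:220,80:480]
cv2.imwrite('pics/qd.png',cv2.resize(a,None,fx=2,fy=2,interpolation=cv2.INTER_CUBIC))
```

```text
(no output)
```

View pics/qc.png

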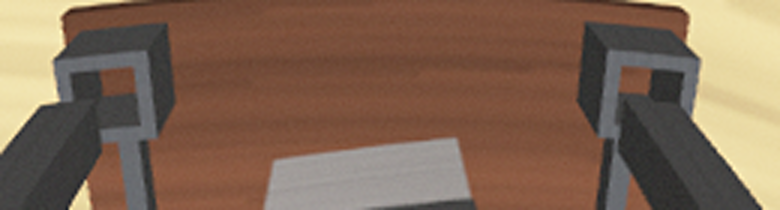

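View pics/qd.png

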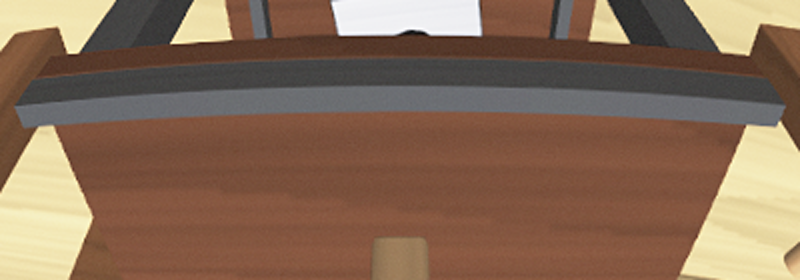

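```bash
cat > fit.py <<'E'
from h import *
import pickle
from scipy.optimize import least_squares
def rz(a): return np.array([[np.cos(a),-np.sin(a),0],[np.sin(a),np.cos(a),0],[0,0,1]])
def fitp(c,m,o,x0,z=None):
    m=np.array(m)/1e3;o=np.array(o)
    f=lambda p:(proj(c,m@rz(p[2]).T+[p[0],p[1],p[3] if z is None else z])-o).ravel()
    r=least_squares(f,x0); return r.x.round(4),r.fun.reshape(-1,2).round(1).tolist()
E
python3 - <<'E'
from fit import *
c=pickle.load(open('qwrist.pkl','rb'))
Q=lambda x,y:[160+(x+.5)/3-.5,(y+.5)/3-.5]
D=lambda x,y:[80+(x+.5)/2-.5,80+(y+.5)/2-.5]
lo=[(-72.5,-82.5,40),(-72.5,-57.5,40),(-47.5,-57.5,40),(-72.5,57.5,40),(-72.5,82.5,40),(-47.5,57.5,40)]
print(fitp(c,lo,[Q(55,60),Q(148,54),Q(157,138),Q(610,54),Q(697,60),Q(603,138)],[.63,.17,.21],0))
up=[(-71,-81,130),(-71,81,130)]
print(fitp(c,up,[D(15,105),D(784,104)],[.63,.17,.21],.0539))
print(fitp(c,up,[D(15,105),D(784,104)],[.63,.17,.21,.05]))
R0,p0=pose(); z=R0[:,2]; az=np.arctan2(z[1],z[0]); print('tcp',p0,'az',az)
# predicted foot tips in image under expected pose
for off in (.0015,):
  P=np.array([(-60+dx,sy*70+dy,0) for sy in (-1,1) for dx in (-5.5,5.5) for dy in (-5.5,5.5)])/1e3@rz(az).T+[p0[0]-off,p0[1],.0539]
  uv=proj(c,P); print(((uv-[160,0]+.5)*3-.5).round(0).tolist())
E
```

```text
(array([0.632 , 0.174 , 0.2105]), [[-0.6, 0.5], [0.1, -0.8], [0.5, 0.5], [-0.4, -0.9], [1.8, 0.4], [-1.5, 0.4]])
(array([0.6339, 0.1688, 0.2038]), [[0.4, -0.2], [-0.4, -0.2]])
(array([0.6338, 0.1688, 0.2038, 0.0542]), [[-0.0, 0.0], [0.0, 0.0]])
tcp [0.63397833 0.16989932 0.20158678] az 0.20190287687106018
[[55.0, 98.0], [98.0, 94.0], [62.0, 138.0], [104.0, 134.0], [632.0, 95.0], [674.0, 100.0], [626.0, 135.0], [668.0, 139.0]]
```

Run:
```python
from fit import *
R0,p0=pose()
go(rz(.007)@R0,p0+[-.0012,.0048,0]); go(rz(.007)@R0,p0+[-.0012,.0048,-.009])
```

```text
turn [-0.0039 -0.     -0.0058] shift [ 0.0002  0.0049 -0.0001]
turn [-0.0039 -0.     -0.0058] shift [0.0052 0.005  0.0073]
```

>>> step_arm(plan=[[[-0.002, 0, -0.003], [0.0001, 0.0025, 0], 255], [[-0.0039, 0, -0.0058], [0.0002, 0.005, 0], 255], [[-0.0039, 0, -0.0058], [0.0002, 0.005, 0], 255], [[-0.0039, 0, -0.0058], [0.0015, 0.005, 0.002], 255], [[-0.0039, 0, -0.0058], [0.003, 0.005, 0.004], 255], [[-0.0039, 0, -0.0058], [0.004, 0.005, 0.006], 255], [[-0.0039, 0, -0.0058], [0.0052, 0.005, 0.0073], 255], [[-0.0039, 0, -0.0058], [0.0052, 0.005, 0.0073], 255], [[-0.0039, 0, -0.0058], [0.0052, 0.005, 0.0073], 255], [[-0.0039, 0, -0.0058], [0.0052, 0.005, 0.0073], 255]])

```text
time: 28.8
position: [0.6332, 0.1748, 0.193]
tool_rot: [-0.269, 2.535, 0.081]
ft_force: [-0.9, 0.5, -5.3]
grip_width: 0.157
```

```bash
python3 snap.py r wrist
python3 - <<'E'
from h import *
R0,p0=pose(); z=R0[:,2]; print('tcp',p0,'az',np.arctan2(z[1],z[0]),ctrl.get_state()['time'])
a=cv2.imread('pics/rwrist.png')
cv2.imwrite('pics/rc.png',cv2.resize(a[0:70,160:420],None,fx=3,fy=3,interpolation=cv2.INTER_CUBIC))
cv2.imwrite('pics/rd.png',cv2.resize(a[80:220,80:480],None,fx=2,fy=2,interpolation=cv2.INTER_CUBIC))
E
```

```text
[0.6332 0.1748 0.193 ] [-0.2688  2.5346  0.0806] [ 0.18  0.02 -0.54  2.02  0.18  0.52  1.3 ] [ 0.87  0.32 -4.96] 0.1580210804112673
tcp [0.63322977 0.17482859 0.19296477] az 0.2090363342606969 28.85
```

View pics/rc.png

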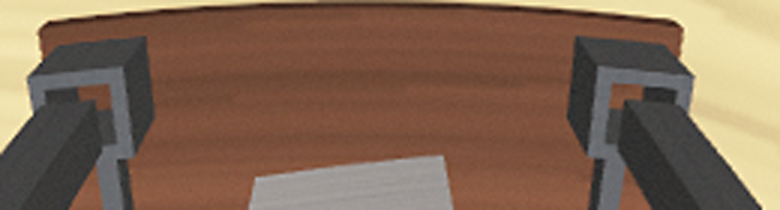

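View pics/rd.png

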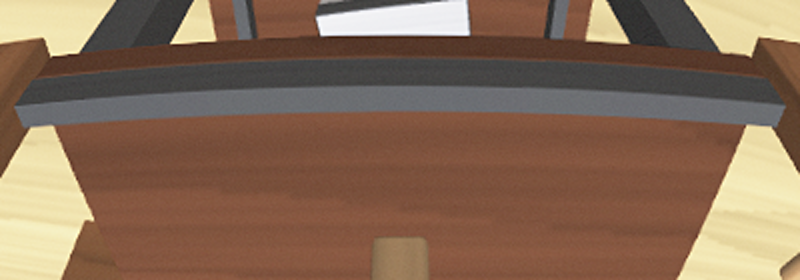

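Run:
```python
from fit import *
c=pickle.load(open('rwrist.pkl','rb'))
inv=lambda uv:((uv-[160,0]+.5)*3-.5).round(0).astype(int).tolist()
L=np.array([.632,.174,0])
for sy in(-1,1):
  m=np.array([(-60+dx,70*sy+dy,40) for dx,dy in [(-12.5,-12.5),(-12.5,12.5),(12.5,12.5),(12.5,-12.5),(-8.5,-8.5),(-8.5,8.5),(8.5,8.5),(8.5,-8.5)]])/1e3
  print('sock',inv(proj(c,m@rz(.2105).T+L)))
  for off in (.0015,.0002):
    u=np.array([(-60+dx,70*sy+dy,3) for dx,dy in [(-7,-7),(-7,7),(7,7),(7,-7)]])/1e3
    print('post',off,inv(proj(c,u@rz(.209).T+[.6332-off,.1748,.0453])))
cv2.imwrite('pics/re.png',cv2.resize(cv2.imread('pics/rwrist.png')[15:65,160:220],None,fx=9,fy=9,interpolation=cv2.INTER_CUBIC))
```

```text
sock [[27, 77], [124, 67], [135, 157], [43, 165], [45, 90], [110, 83], [118, 144], [55, 150]]
post 0.0015 [[46, 104], [101, 99], [108, 150], [54, 155]]
post 0.0002 [[46, 109], [101, 103], [108, 155], [54, 160]]
sock [[599, 67], [696, 77], [681, 165], [588, 157], [613, 83], [679, 90], [669, 150], [605, 144]]
post 0.0015 [[630, 100], [685, 106], [676, 157], [622, 152]]
post 0.0002 [[628, 105], [683, 110], [674, 161], [621, 156]]
```

View pics/re.png

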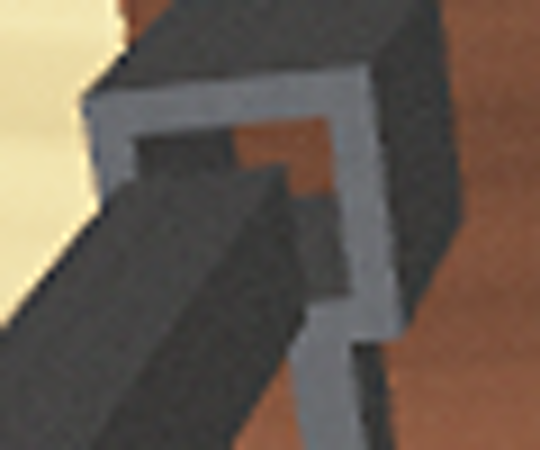

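Run:
```python
from h import *
R0,p0=pose(); print(R0.T@[0,0,-1],R0.T@[0,.0005,0])
```

```text
[0.56031744 0.00126498 0.82827699] [-8.70449147e-05  4.88920406e-04  5.81379312e-05]
```

>>> step_arm(plan=[[[0, 0, 0], [0.0008, 0.0005, 0.0012], 255], [[0, 0, 0], [0.0017, 0.0005, 0.0025], 255], [[0, 0, 0], [0.0025, 0.0005, 0.0037], 255], [[0, 0, 0], [0.0034, 0.0005, 0.005], 255], [[0, 0, 0], [0.0042, 0.0005, 0.0062], 255], [[0, 0, 0], [0.005, 0.0005, 0.0075], 255], [[0, 0, 0], [0.0059, 0.0005, 0.0087], 255], [[0, 0, 0], [0.0067, 0.0005, 0.0099], 255], [[0, 0, 0], [0.0067, 0.0005, 0.0099], 255], [[0, 0, 0], [0.0067, 0.0005, 0.0099], 255]])

```text
time: 30.1
position: [0.6331, 0.1753, 0.1809]
tool_rot: [-0.269, 2.535, 0.081]
ft_force: [0.8, -0.2, -5.7]
grip_width: 0.16
```

```bash
python3 snap.py s wrist
python3 - <<'E'
import cv2
a=cv2.imread('pics/swrist.png')
cv2.imwrite('pics/sc.png',cv2.resize(a[0:90,150:430],None,fx=2.8,fy=2.8,interpolation=cv2.INTER_CUBIC))
E
```

```text
[0.6331 0.1753 0.181 ] [-0.2687  2.5347  0.0807] [ 0.18  0.03 -0.54  2.03  0.21  0.5   1.28] [-0.63 -0.4  -5.69] 0.1561644916759965
```

View pics/sc.png

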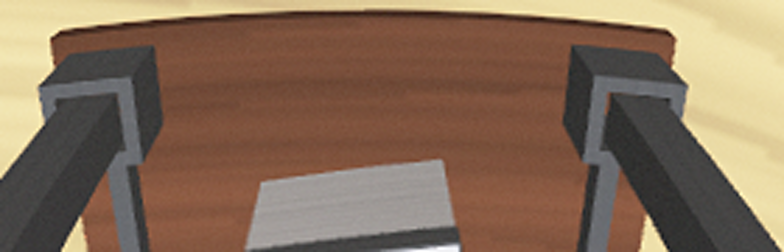

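>>> step_arm(plan=[[[0, 0, 0], [0, -0.0005, 0], 255], [[0, 0, 0], [0, -0.001, 0], 255], [[0, 0, 0], [0.0008, -0.001, 0.0012], 255], [[0, 0, 0], [0.0017, -0.001, 0.0025], 255], [[0, 0, 0], [0.0025, -0.001, 0.0037], 255], [[0, 0, 0], [0.0034, -0.001, 0.005], 255], [[0, 0, 0], [0.0042, -0.001, 0.0062], 255], [[0, 0, 0], [0.005, -0.001, 0.0075], 255], [[0, 0, 0], [0.0056, -0.001, 0.0083], 255], [[0, 0, 0], [0.0056, -0.001, 0.0083], 255]])

```text
time: 31.4
position: [0.6332, 0.1743, 0.1707]
tool_rot: [-0.269, 2.535, 0.081]
ft_force: [-0.1, 0.1, -6.1]
grip_width: 0.161
```

```bash
python3 snap.py t wrist
python3 - <<'E'
import cv2
a=cv2.imread('pics/twrist.png')
cv2.imwrite('pics/tc.png',cv2.resize(a[0:90,150:430],None,fx=2.8,fy=2.8,interpolation=cv2.INTER_CUBIC))
E
```

```text
[0.6333 0.1743 0.1708] [-0.2688  2.5349  0.0806] [ 0.18  0.05 -0.54  2.04  0.23  0.48  1.26] [-0.8   0.3  -5.05] 0.15805683691624292
```

View pics/tc.png

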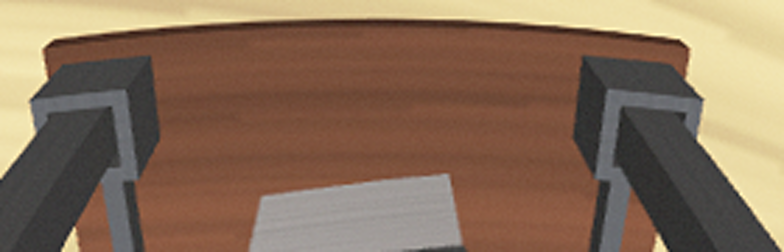

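>>> step_arm(plan=[[[0, 0, 0], [0.0008, 0, 0.0012], 255], [[0, 0, 0], [0.0017, 0, 0.0025], 255], [[0, 0, 0], [0.0025, 0, 0.0037], 255], [[0, 0, 0], [0.0034, 0, 0.005], 255], [[0, 0, 0], [0.0042, 0, 0.0062], 255], [[0, 0, 0], [0.005, 0, 0.0075], 255], [[0, 0, 0], [0.0059, 0, 0.0087], 255], [[0, 0, 0], [0.0062, 0, 0.0092], 255], [[0, 0, 0], [0.0062, 0, 0.0092], 255], [[0, 0, 0], [0.0062, 0, 0.0092], 255]])

```text
time: 32.7
position: [0.6333, 0.1744, 0.1599]
tool_rot: [-0.269, 2.535, 0.081]
ft_force: [0.9, -0.8, -5.5]
grip_width: 0.155
```

>>> step_arm(plan=[[[0, 0, 0], [0.0003, 0, 0.0004], 255], [[0, 0, 0], [0.0006, 0, 0.0008], 255], [[0, 0, 0], [0.0008, 0, 0.0012], 255], [[0, 0, 0], [0.0011, 0, 0.0016], 255], [[0, 0, 0], [0.0014, 0, 0.002], 255], [[0, 0, 0], [0.0014, 0, 0.0021], 255], [[0, 0, 0], [0.0014, 0, 0.0021], 255], [[0, 0, 0], [0.0014, 0, 0.0021], 255], [[0, 0, 0], [0.0014, 0, 0.0021], 255], [[0, 0, 0], [0.0014, 0, 0.0021], 255]])

```text
time: 33.95
position: [0.6336, 0.1743, 0.1575]
tool_rot: [-0.269, 2.534, 0.081]
ft_force: [-0.2, -0.8, -1.6]
grip_width: 0.158
```

>>> step_arm(plan=[[[0, 0, 0], [0.0002, 0, 0.0003], 255], [[0, 0, 0], [0.0004, 0, 0.0006], 255], [[0, 0, 0], [0.0004, 0, 0.0006], 255], [[0, 0, 0], [0.0004, 0, 0.0006], 255], [[0, 0, 0], [0.0004, 0, 0.0006], 255], [[0, 0, 0], [0.0004, 0, 0.0006], 255], [[0, 0, 0], [0.0004, 0, 0.0006], 255], [[0, 0, 0], [0.0004, 0, 0.0006], 255], [[0, 0, 0], [0.0004, 0, 0.0006], 255], [[0, 0, 0], [0.0004, 0, 0.0006], 255]])

```text
time: 35.2
position: [0.6339, 0.1743, 0.1574]
tool_rot: [-0.269, 2.533, 0.081]
ft_force: [-4.1, -3.7, 5.1]
grip_width: 0.157
```

```bash
python3 snap.py u wrist side
```

```text
[0.6339 0.1743 0.1575] [-0.2685  2.5332  0.0805] [ 0.17  0.07 -0.53  2.06  0.26  0.45  1.23] [-3.84 -3.1   5.34] 0.15773968615476763
```

View pics/uwrist.png

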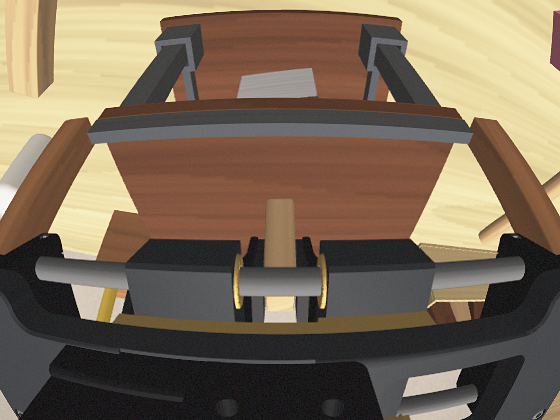

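View pics/uside.png

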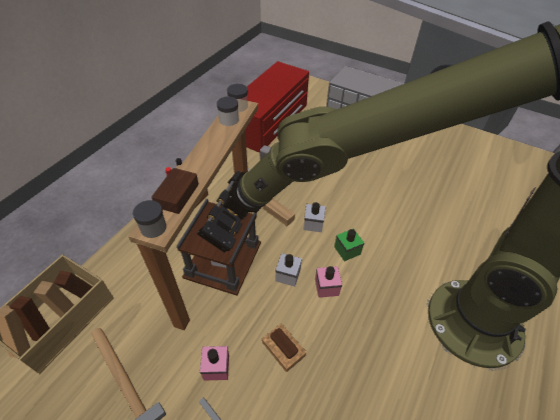

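>>> step_arm(plan=[[[0, 0, 0], [0, 0, 0], 110], [[0, 0, 0], [0, 0, 0], 110], [[0, 0, 0], [0, 0, 0], 110], [[0, 0, 0], [0, 0, 0], 110], [[0, 0, 0], [0, 0, -0.02], 110], [[0, 0, 0], [0, 0, -0.05], 110], [[0, 0, 0], [0, 0, -0.09], 110], [[0, 0, 0], [0.01, 0, -0.13], 110], [[0, 0, 0], [0.015, 0, -0.16], 110], [[0, 0, 0], [0.015, 0, -0.16], 110]])

```text
time: 36.55
position: [0.5355, 0.1526, 0.2814]
tool_rot: [-0.266, 2.535, 0.08]
ft_force: [5.3, 2.7, 2.6]
grip_width: 0.569
```

```bash
python3 snap.py v wrist side scene
python3 - <<'E'
import cv2
a=cv2.imread('pics/vwrist.png')
cv2.imwrite('pics/vc.png',cv2.resize(a[60:240,150:410],None,fx=3,fy=3,interpolation=cv2.INTER_CUBIC))
E
```

```text
[0.5347 0.1551 0.2803] [-0.2723  2.5354  0.0822] [-0.19 -0.3  -0.17  2.11  0.05  0.74  1.39] [ 0.83  0.35 -0.62] 0.5704678407809719
```

View pics/vc.png

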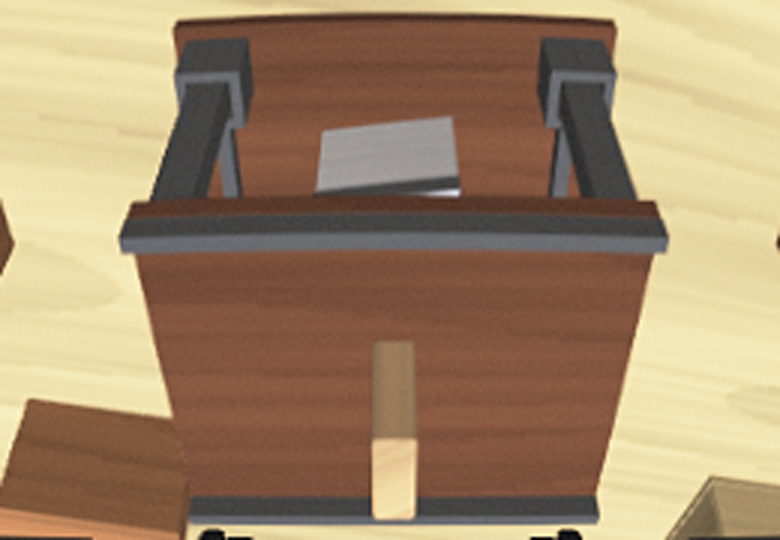

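View pics/vside.png

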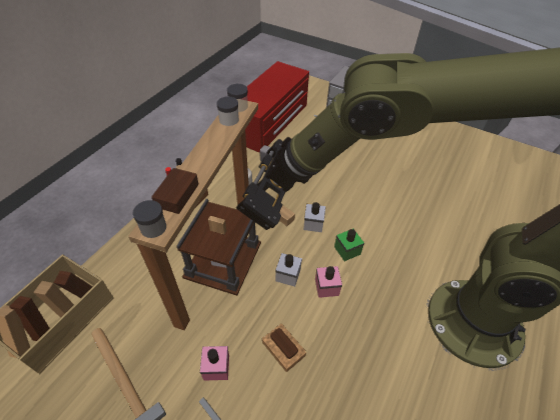

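View pics/vscene.png

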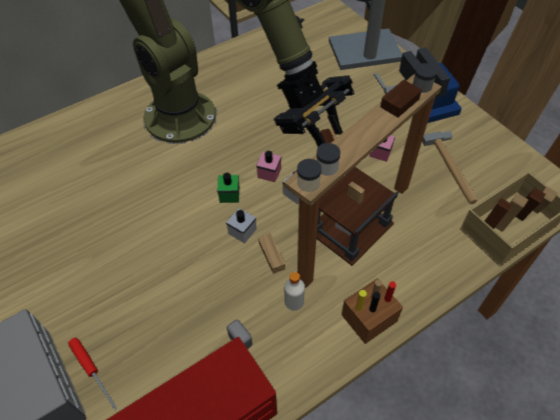

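Run:
```python
from fit import *
c=pickle.load(open('vwrist.pkl','rb'))
Q=lambda x,y:[150+(x+.5)/3-.5,60+(y+.5)/3-.5]
m=[(-71,-81,130),(-71,81,130),(71,81,130),(71,-81,130),(-20,-7,165),(-20,7,165),(20,7,165),(20,-7,165)]
o=[Q(120,237),Q(668,236),Q(598,523),Q(190,523),Q(372,437),Q(417,437),Q(415,519),Q(373,519)]
print(fitp(c,m,o,[.63,.17,.21,.01]),fitp(c,m,o,[.63,.17,.21],.01))
s=ctrl.get_state();print(s['time'],s['ft_force'],s['qd'].round(3))
```

```text
(array([0.6318, 0.1733, 0.2103, 0.0086]), [[-0.3, -0.2], [0.3, -0.1], [-0.5, -0.5], [0.4, -0.3], [-0.3, 0.7], [0.3, 0.7], [0.1, -0.3], [0.0, -0.3]]) (array([0.6304, 0.173 , 0.2103]), [[-0.9, -0.5], [0.9, -0.4], [-0.1, -0.3], [0.0, -0.1], [-0.4, 0.9], [0.3, 0.8], [0.2, 0.0], [-0.0, 0.0]])
36.7 [ 0.82814344  0.34764689 -0.61620526] [ 0.065  0.001 -0.056  0.004 -0.013 -0.007  0.01 ]
```

>>> step_arm(plan=[[[0, 0, 0], [0, 0, 0], 110], [[0, 0, 0], [0, 0, 0], 110], [[0, 0, 0], [0, 0, 0], 110], [[0, 0, 0], [0, 0, 0], 110], [[0, 0, 0], [0, 0, 0], 110], [[0, 0, 0], [0, 0, 0], 110], [[0, 0, 0], [0, 0, 0], 110], [[0, 0, 0], [0, 0, 0], 110], [[0, 0, 0], [0, 0, 0], 110], [[0, 0, 0], [0, 0, 0], 110]])

```text
time: 37.95
position: [0.535, 0.1536, 0.2803]
tool_rot: [-0.269, 2.536, 0.08]
ft_force: [-0.2, -0.2, 0.4]
grip_width: 0.568
```

Run:
```python
from bench import ctrl
s=ctrl.get_state();print(s['time'],s['ft_force'].round(2),s['joint_positions'].round(3))
print(ctrl.close_job())
```

```text
37.95 [-0.18 -0.15  0.38] [-0.188 -0.301 -0.167  2.109  0.054  0.743  1.391]
the job is handed in; nothing more can be done
None
```

The loaded tin stands in the lower frame, the upper frame sits home over it, and I handed the job in at 37.95 s of the 72 s allowed. The hand-in reports no verdict.

**Finding the tin:** I lifted two of the three. The first weighed about 1.9 N and went back to its place. The middle one weighed about 6.3 N, so it is the loaded one. I never lifted the third.

**Placing it:** I moved the loaded tin a little farther out, gripped it again with the tool leaning back, and stood it in the lower frame. In the picture it was about 5 mm from the middle.

**Stacking the frame:** I lifted the upper frame by its fin and lined its posts up with the sockets in the wrist picture. I then lowered it in small steps until it stopped, pressing with roughly 10 N against the 45 N limit, and let go.

**Last checks:**
- **Upper frame:** its fitted pose was x 0.632, y 0.173, turn 0.210 and height 8.6 mm, against the lower frame's x 0.632, y 0.174, turn 0.2105 and 10 mm when seated.
- **Light tins and bystanders:** both light tins stood upright on the bench. I saw no change in the bystanders in the pictures, but did not measure them.
- **Robot:** the wrist force was near zero, with the gripper clear of everything.

**What did not go cleanly:**
- **Joint limits:** joint 7 read 2.692 against a limit of 2.69 while I was over and gripping the upper frame, and joint 3 touched its 1.24 limit there. Joint 2 read -0.301 against -0.30 at the end. I took these as the limits' rounding, but cannot confirm that.
- **Grip on the fin:** because of those limits, I gripped about 3 mm higher than planned and about 2 mm off sideways.

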